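# Lay out a suspension service kit on its outline tiles

## Task

Get the bench ready for a shock rebuild: put each of the four loose parts (big socket, small socket, collar ring, clamp block) on the foam tile that carries its outline, centred on it and the same way up as it is now. The collar goes down over the peg of its tile until it lies flat, and the clamp block lies lengthwise along its outline. Leave the grease jar and the wrench where they are.

Things in the scene. Friction and masses are not known exactly. Their poses are not given: they have to be found in the camera images.
- big_socket_mid (a point): The big socket: bare steel cylinder standing on end, 40 mm diameter, 55 mm tall, open bore 28 mm wide in the upper half. Loose. The point is its centre, half-way up (27.5 mm above its foot); z is its axis, up.
- small_socket_mid (a point): The small socket: bare steel cylinder standing on end, 24 mm diameter, 45 mm tall, open bore 16 mm wide in the upper half. Loose. The point is its centre, half-way up (22.5 mm above its foot); z is its axis, up.
- collar_mid (a point): The collar: plain aluminium ring lying flat, 52 mm outside diameter, 36 mm hole right through, 25 mm tall. Loose. The point is its centre, in the middle of the hole, half-way up (12.5 mm); z is its axis, up.
- clamp_mid (a point): The clamp block: aluminium block 80 mm long (x), 30 mm wide (y), 34 mm tall (z), with a 10 mm wide, 10 mm deep groove along the middle of its top. Loose. The point is its centre, half-way up (17 mm); x runs along its length, z up. Either end may point either way.
- big_tile_top (a point): Fixed flat black foam tile, 5 mm thick, 100 x 100 mm; in its middle a pale disc of 44 mm diameter, the outline of the big socket. The point is the centre of the tile's top face, at the middle of the outline.
- small_tile_top (a point): Fixed flat black foam tile, 5 mm thick, 100 x 100 mm; in its middle a pale disc of 28 mm diameter, the outline of the small socket. The point is the centre of the tile's top face, at the middle of the outline.
- collar_tile_top (a point): Fixed flat black foam tile, 5 mm thick, 100 x 100 mm; in its middle a pale ring (56 mm outside, 32 mm inside), the outline of the collar, around an upright black peg of 18 mm diameter that stands 18 mm above the tile's top. The point is the centre of the tile's top face, at the middle of the outline, at the foot of the peg.
- clamp_tile_top (a point): Fixed flat black foam tile, 5 mm thick, 110 mm (x) x 70 mm (y); in its middle a pale rectangle of 84 x 34 mm, the outline of the clamp block. The point is the centre of the tile's top face, at the middle of the outline; x runs along the outline's length.
- jar_mid (a point): Bystander: white grease jar with a black lid, 68 mm diameter, 60 mm tall, beyond the tiles. Loose, to be left alone. The point is its centre, half-way up.
- wrench: Bystander: steel wrench about 180 mm long lying flat on the bench to the robot's right of the parts. Loose, to be left alone. Origin under its middle, x along its length.
There are look-alikes about, which are no part of the job. What is shaped like the part that bears small_socket_mid but yellow is not meant. What is shaped like the part that bears big_tile_top but purple or red is not meant.

How it is judged:
By the outcome, as a careful person would: the job done as asked, in the order asked, and still so for the second after the job is handed in, with the robot touching nothing.
It also fails if it takes over 114 s, if anything falls off the work surface, if the arm or the gripper's body presses on something with over 40 N, if the wrist force passes 120 N, or if a joint passes its speed limit or range.

## Robot

A 7-joint arm with a two-finger parallel gripper is mounted at the origin on the work surface. World frame = base frame: x ahead of the robot, y to its left, z up, the work surface at z = 0. Lengths are in m, angles in rad, forces in N, time in s.
With the tool pointing down it reaches from about 0.4 to 0.85 m from the base axis. Payload 10.4 kg.
Tool frame: the origin (TCP) lies between the finger pads; the fingertips stand tcp_to_tips ahead of it and the grasp point (between the pads) lies 8 mm behind it (tcp_to_tips is the distance from the TCP to the fingertips, in m); z points along the fingers, y is the line along which they close (so a half turn about z gives the same grasp; the last joint's range is limited). The gripper opens to 85 mm and grips with 20 to 120 N. Pads are 22 mm wide; open, the fingers measure 114 mm over their backs; the gripper's body (76 mm by 85 mm) begins 54 mm behind the grasp point. The pads swing forward as they close: fully open they stand 13 mm farther back than shut.
Start: joints at [-1.299, 0.332, -0.065, 1.46, 0.022, 1.35, -0.088], TCP at [0.182, 0.598, 0.242] pointing down, gripper open.
Joint ranges: [-2.6, 2.6], [-0.5, 2.12], [-1.47, 1.34], [0.16, 2.42], [-1.27, 4.41], [0.06, 2.06], [-2.6, 2.6]. Speed limits (rad/s): [2.22, 2.22, 2.79, 2.79, 3.14, 3.14, 3.14].

## Interface

Orientations are given as a unit quaternion [x, y, z, w].
In Python, from workcell import * gives the robot as it stands.
- The arm moves only by the tool apply_moves, never from a script. Its argument "rows" is a list of rows, each an object of numbers: "x", "y", "z": the shift along the tool's x, y, z in mm; "ax", "ay", "az": the turn, a rotation vector about the tool's x, y, z in degrees; "gripper": the closure, from 0 (fully open) to 1 (shut). A call has 1 to 5 rows; each row shifts and turns the commanded pose from where the row before left it, along the tool's axes as they then stand; what a row does not reach is not made up. A row lasts 1/12 s, in which the tool goes at most 41.7 mm and 7.16 degrees, less where a joint would pass 70% of its speed; a pose out of reach is approached as far as the arm can. A call with a gripper value outside its range is refused whole. The fingers move at their own pace and stop on an object; "newtons" is the grip in N (left out, the last holds). Time passes only in rows, so rows that do not move let the fingers close. It gives the time, the measured TCP pose, the force, the opening and the grip force at its end, in the units of the state.
- get_obs(): the state, without advancing time (a new reading comes with each control period).
- camera(name): name is "side" or "top" or "wrist"; returns a dict with "color" (400x640x3 uint8, red, green, blue), "fov_y" (degrees; the focal length in pixels is half the picture's height over the tangent of half this angle, whatever the lens; pixels are square), "cx", "cy" (the principal point, pixels), "k1" (the pictures are not rectified: a ray, as slopes to the right and down, at radius r is drawn at 1 + k1 r^2 times it, then the intrinsics apply), "rvec" (rotation vector, rad) and "tvec" (3), from world to camera coordinates, as OpenCV has them. Camera axes: x right, y down, z forward; pixel columns grow to the right and rows downward; lengths in m; the calibration is good to about 2 mm. A picture is of the moment at which its call begins. There is no depth.
- hand_in(): hands the job in; it is judged then, once.
The state is a dict: "clock": time; "joint_pos": joint angles; "joint_velocities": joint speeds; "tau": joint torques, N m; "position": TCP position; "ee_rot": TCP orientation; "ft_force": force on the tool from outside, world axes, zero at the start; "torque": the same for the moment, N m; "grip_width": opening from 0.0 (shut) to 1.0 (fully open); "grasp_force": force on a finger pad.
Only numpy, scipy, OpenCV 4.12 (cv2) and the standard library are available. Lean on these libraries where they do the work, as an engineer would, in place of code of your own. Each camera call takes 0.05 s, during which the arm holds its last target. There are 200 camera calls.

## Working session

There is one attempt and no reset: what is moved stays moved. The work goes in short steps, Python scripts to look and compute and a tool call to move; the robot and the scene stay as the last step left them, time stands still between calls to the robot, and variables do not carry over. Pictures are saved under pics/ and viewed, at most 15 in all, crops included, and the job is handed in when it is done.

Besides the shell and the picture viewer there is one more tool, called after "Request:" by a JSON object that holds its "op" and its "data", one argument or row to a line. apply_moves: Moves the arm, as the interface text tells. Its arguments: {"type":"object","properties":{"rows":{"type":"array","items":{"type":"object","properties":{"x":{"type":"number"},"y":{"type":"number"},"z":{"type":"number"},"ax":{"type":"number"},"ay":{"type":"number"},"az":{"type":"number"},"gripper":{"type":"number"}}}},"newtons":{"type":"number"}},"required":["rows"]}

```bash
ls; mkdir -p pics; python3 - <<'E'
from workcell import *
import cv2
o=get_obs(); print({k:o[k] for k in('clock','position','ee_rot','ft_force','grip_width')})
try: print(tcp_to_tips)
except Exception as e: print(e)
for n in('top','side'):
    c=camera(n); cv2.imwrite(f'pics/{n}0.png',c['color'][:,:,::-1]); print(n,{k:v for k,v in c.items() if k!='color'})
E
```

```text
pics
{'clock': 0.0, 'position': array([0.18148223, 0.59769868, 0.24151275]), 'ee_rot': array([ 1.46848765e-01,  9.89158700e-01, -7.07837442e-04, -7.56929558e-05]), 'ft_force': array([-0.22255446,  0.29086627,  0.25820316]), 'grip_width': 0.998238564560448}
0.011
top {'fov_y': 51.53768671738862, 'cx': 319.51482193657125, 'cy': 202.23781006282593, 'k1': -0.027180392391695507, 'rvec': array([ 2.14815943, -2.20213256,  0.07157608]), 'tvec': array([-0.08383139,  0.5491638 ,  0.98263008])}
side {'fov_y': 51.85207985748733, 'cx': 323.6877056020599, 'cy': 206.53644329324737, 'k1': -0.013111795019515394, 'rvec': array([ 0.56250615, -2.56681248,  1.32327295]), 'tvec': array([0.48000627, 0.25172911, 0.70555232])}
```

View pics/top0.png

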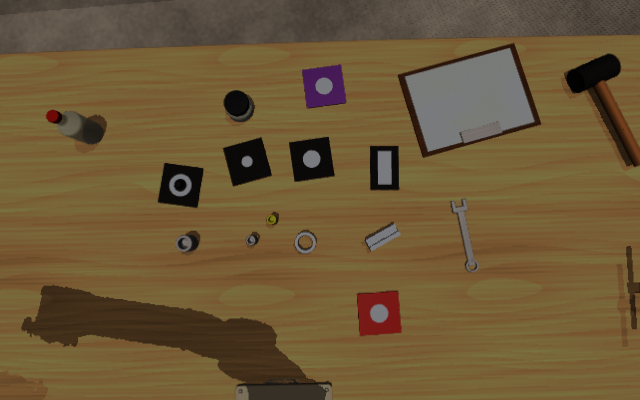

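View pics/side0.png

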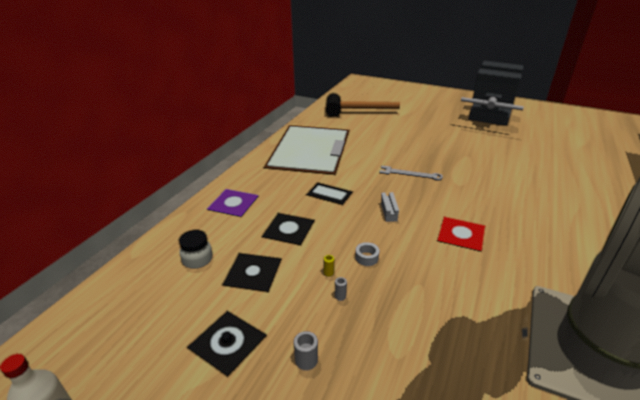

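Top view: big socket (186,243), steel small socket (252,240), collar (305,242), clamp (382,237), wrench (465,235). Black tiles: collar tile with peg (180,185), small (247,161), big (311,159), clamp (384,167).
Look-alikes: the small socket is the steel one at (252,240), not the yellow one at (272,219). The big tile is the black one at (311,159), not the purple (324,87) or red (379,313).

```bash
cat > h.py <<'E'
import numpy as np, cv2
from scipy.spatial.transform import Rotation as R
def cam(c):
    f=200/np.tan(np.radians(c['fov_y'])/2)
    K=np.array([[f,0,c['cx']],[0,f,c['cy']],[0,0,1]]); return K,np.array([c['k1'],0,0,0,0.])
def ray(c,uv,z):
    """pixels -> world points on plane z"""
    K,d=cam(c); n=cv2.undistortPoints(np.float64(uv).reshape(-1,1,2),K,d)[:,0]
    Rm=cv2.Rodrigues(c['rvec'])[0]; o=-Rm.T@c['tvec']
    v=np.c_[n,np.ones(len(n))]@Rm
    return o+v*((z-o[2])/v[:,2])[:,None]
def proj(c,P):
    K,d=cam(c); return cv2.projectPoints(np.float64(P).reshape(-1,1,3),c['rvec'],c['tvec'],K,d)[0][:,0]
def blob(mask,uv,win):
    """largest contour in a window about uv"""
    m=np.zeros_like(mask); u,v=map(int,uv); s=np.s_[max(0,v-win):v+win+1,max(0,u-win):u+win+1]; m[s]=mask[s]
    cs=cv2.findContours(m,cv2.RETR_EXTERNAL,cv2.CHAIN_APPROX_NONE)[0]
    return max(cs,key=cv2.contourArea)[:,0].astype(float)
E
python3 - <<'E'
from workcell import *
from h import *
c=camera('top'); im=c['color']; hsv=cv2.cvtColor(im,cv2.COLOR_RGB2HSV)
grey=((hsv[...,1]<70)&(hsv[...,2]>75)).astype(np.uint8)*255
print(im[185,172],im[159,311],im[150,300],im[243,178],im[230,252],im[237,375],im[260,340])
for n,uv,z,w in (('big',(186,243),.055,14),('small',(252,240),.045,9),('collar',(305,242),.025,15),('clamp',(382,237),.034,22),
  ('Tcollar',(180,185),.005,15),('Tsmall',(247,161),.005,11),('Tbig',(311,159),.005,15),('Tclamp',(384,167),.005,24)):
    b=blob(grey,uv,w); (x,y),wh,a=cv2.minAreaRect(ray(c,b,z)[:,:2].astype(np.float32)*1000)
    print(n,round(x),round(y),np.round(wh),round(a),b.min(0),b.max(0))
a=cv2.resize(im[130:270,150:410],None,fx=3,fy=3,interpolation=cv2.INTER_CUBIC)
cv2.imwrite('pics/crop.png',a[:,:,::-1])
Rm=R.from_quat(get_obs()['ee_rot']).as_matrix(); print(Rm.round(3))
w=camera('wrist'); M=cv2.Rodrigues(w['rvec'])[0]; p=-M.T@w['tvec']; print('wristcam in tool',(Rm.T@(p-get_obs()['position'])).round(4),(M@Rm).round(3),w['fov_y'],w['cx'],w['cy'],w['k1'])
E
```

```text
[121 123 127] [121 123 127] [11  9  8] [30 29 28] [121  99  55] [121 123 127] [120  91  50]
big 456 223 [35. 36.] 44 [176. 235.] [191. 251.]
small 460 68 [19. 19.] 89 [246. 236.] [254. 244.]
collar 451 -60 [48. 50.] 89 [295. 232.] [315. 253.]
clamp 459 -245 [30. 80.] 28 [366. 224.] [399. 250.]
Tcollar 601 250 [53. 53.] 89 [169. 174.] [190. 195.]
Tsmall 656 82 [23. 25.] 89 [242. 156.] [251. 166.]
Tbig 658 -79 [40. 43.] 89 [303. 150.] [319. 167.]
Tclamp 630 -260 [32. 83.] 88 [378. 151.] [391. 184.]
[[-0.957  0.291 -0.   ]
 [ 0.291  0.957 -0.001]
 [-0.    -0.001 -1.   ]]
wristcam in tool [ 0.0803 -0.0005 -0.1314] [[-0.     1.     0.001]
 [-0.951 -0.    -0.309]
 [-0.309 -0.001  0.951]] 61.62046677157751 321.229053534339 199.7186519320908 -0.006780745473648974
```

View pics/crop.png

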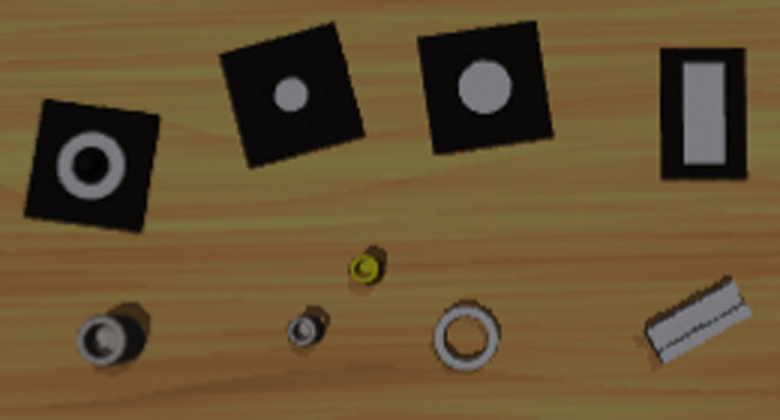

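The enlarged crop confirms it: plain steel small socket at (252,240), and the black tile with the larger disc at (311,159). Now I'll fly to above the big socket.

Request:
{"op": "apply_moves", "data": {
  "rows": [
    {"az": -5.5,"gripper": 0},
    {"az": -5.5},
    {"az": -6},
    {"x": -10,"y": -14,"z": 3},
    {"x": -21,"y": -29,"z": 6}
  ]
}}

```text
invalid input at $.rows[0]: expected keys x, y, z, ax, ay, az, gripper
```

Request:
{"op": "apply_moves", "data": {
  "rows": [
    {"x": -21,"y": -29,"z": 6},
    {"x": -21,"y": -29,"z": 6},
    {"x": -21,"y": -29,"z": 6},
    {"x": -21,"y": -29,"z": 6},
    {"x": -21,"y": -29,"z": 6}
  ]
}}

```text
invalid input at $.rows[0]: expected keys x, y, z, ax, ay, az, gripper
```

Request:
{"op": "apply_moves", "data": {
  "rows": [
    {"x": -21,"y": -29,"z": 6},
    {"x": -21,"y": -29,"z": 6},
    {"x": -21,"y": -29,"z": 6},
    {"x": -21,"y": -29,"z": 6},
    {"x": -21,"y": -29,"z": 6}
  ]
}}

```text
invalid input at $.rows[0]: expected keys x, y, z, ax, ay, az, gripper
```

Request:
{"op": "apply_moves", "data": {
  "rows": [
    {"x": -21,"y": -29,"z": 6},
    {"x": -11,"y": -15,"z": 3},
    {},
    {}
  ]
}}

```text
invalid input at $.rows[0]: expected keys x, y, z, ax, ay, az, gripper
```

```bash
python3 - <<'E'
from workcell import *
from h import *
o=get_obs(); print(o['clock'],o['position'].round(4),R.from_quat(o['ee_rot']).as_matrix().round(3).tolist(),o['joint_pos'].round(2))
c=camera('wrist'); cv2.imwrite('pics/w1.png',c['color'][:,:,::-1])
print(proj(c,[[.456,.223,.055],[.601,.25,.005]]))
E
```

```text
0.2 [0.1815 0.5978 0.2418] [[-0.957, 0.291, -0.0], [0.291, 0.957, -0.001], [-0.0, -0.001, -1.0]] [-1.3   0.33 -0.06  1.46  0.02  1.35 -0.09]
[[111.98896109 449.03632889]
 [189.29791516 476.41374923]]
```

View pics/w1.png

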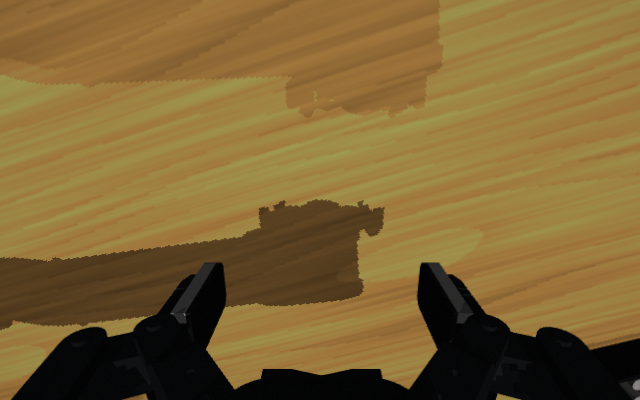

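All the keys are required in every row. Resending.

Request:
{"op": "apply_moves", "data": {
  "rows": [
    {"x": 0,"y": 0,"z": 0,"ax": 0,"ay": 0,"az": -5.5,"gripper": 0},
    {"x": 0,"y": 0,"z": 0,"ax": 0,"ay": 0,"az": -5.5,"gripper": 0},
    {"x": 0,"y": 0,"z": 0,"ax": 0,"ay": 0,"az": -6,"gripper": 0},
    {"x": -10,"y": -14,"z": 3,"ax": 0,"ay": 0,"az": 0,"gripper": 0},
    {"x": -21,"y": -29,"z": 6,"ax": 0,"ay": 0,"az": 0,"gripper": 0}
  ]
}}

```text
clock: 0.67
position: [0.2092, 0.5573, 0.2332]
ee_rot: [-0.004, 1.0, 0.001, -0.001]
ft_force: [1.2, 0.9, -0.1]
grip_width: 1.001
grasp_force: 0.0
```

Request:
{"op": "apply_moves", "data": {
  "rows": [
    {"x": -21,"y": -29,"z": 6,"ax": 0,"ay": 0,"az": 0,"gripper": 0},
    {"x": -21,"y": -29,"z": 6,"ax": 0,"ay": 0,"az": 0,"gripper": 0},
    {"x": -21,"y": -29,"z": 6,"ax": 0,"ay": 0,"az": 0,"gripper": 0},
    {"x": -21,"y": -29,"z": 6,"ax": 0,"ay": 0,"az": 0,"gripper": 0},
    {"x": -21,"y": -29,"z": 6,"ax": 0,"ay": 0,"az": 0,"gripper": 0}
  ]
}}

```text
clock: 1.08
position: [0.3187, 0.4087, 0.2031]
ee_rot: [-0.001, 1.0, 0.0, 0.0]
ft_force: [-0.2, 0.3, -0.0]
grip_width: 0.997
grasp_force: 0.0
```

Request:
{"op": "apply_moves", "data": {
  "rows": [
    {"x": -21,"y": -29,"z": 6,"ax": 0,"ay": 0,"az": 0,"gripper": 0},
    {"x": -21,"y": -29,"z": 6,"ax": 0,"ay": 0,"az": 0,"gripper": 0},
    {"x": -21,"y": -29,"z": 6,"ax": 0,"ay": 0,"az": 0,"gripper": 0},
    {"x": -21,"y": -29,"z": 6,"ax": 0,"ay": 0,"az": 0,"gripper": 0},
    {"x": -21,"y": -29,"z": 6,"ax": 0,"ay": 0,"az": 0,"gripper": 0}
  ]
}}

```text
clock: 1.5
position: [0.4239, 0.2639, 0.1732]
ee_rot: [-0.001, 1.0, 0.0, 0.0]
ft_force: [0.2, 0.2, 0.3]
grip_width: 1.003
grasp_force: 0.0
```

Request:
{"op": "apply_moves", "data": {
  "rows": [
    {"x": -21,"y": -29,"z": 6,"ax": 0,"ay": 0,"az": 0,"gripper": 0},
    {"x": -11,"y": -15,"z": 3,"ax": 0,"ay": 0,"az": 0,"gripper": 0},
    {"x": 0,"y": 0,"z": 0,"ax": 0,"ay": 0,"az": 0,"gripper": 0},
    {"x": 0,"y": 0,"z": 0,"ax": 0,"ay": 0,"az": 0,"gripper": 0}
  ]
}}

```text
clock: 1.83
position: [0.4556, 0.2207, 0.1641]
ee_rot: [0.0, 1.0, -0.0, -0.0]
ft_force: [0.2, 1.4, -0.5]
grip_width: 0.999
grasp_force: 0.0
```

```bash
python3 - <<'E'
from workcell import *
from h import *
o=get_obs(); print(o['clock'],o['position'].round(4),R.from_quat(o['ee_rot']).as_matrix().round(3).tolist(),o['joint_pos'].round(2))
c=camera('wrist'); cv2.imwrite('pics/w2.png',c['color'][:,:,::-1])
print(proj(c,[[.456,.223,.055],[.601,.25,.005]]))
E
```

```text
1.8333 [0.4556 0.2207 0.1641] [[-1.0, 0.001, -0.0], [0.001, 1.0, -0.0], [0.0, -0.0, -1.0]] [-0.74  0.13  0.21  1.88 -0.03  1.13  1.06]
[[324.64176883 202.99798617]
 [350.00214549 320.69571892]]
```

View pics/w2.png

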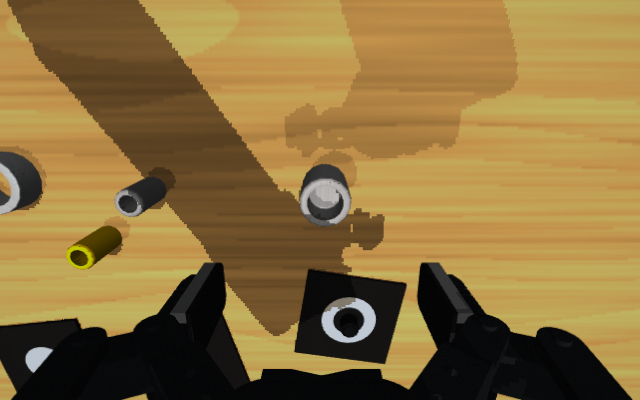

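The wrist view shows the big socket rim at about (325,202) and the collar tile ring at (349,320). Both fall within a pixel of the top-camera predictions. I'll refine with ellipse fits.

```bash
cat >> h.py <<'E'
def meas(c,uv,z,w,lo):
    hsv=cv2.cvtColor(c['color'],cv2.COLOR_RGB2HSV)
    m=((hsv[...,1]<60)&(hsv[...,2]>lo)).astype(np.uint8)*255
    b=blob(m,uv,w); P=(ray(c,b,z)[:,:2]*1000).astype(np.float32)
    (x,y),r=cv2.minEnclosingCircle(P); rc=cv2.minAreaRect(P)
    return 'circ %.1f %.1f r%.1f | rect %s %s %.1f'%(x,y,r,np.round(rc[0],1),np.round(rc[1],1),rc[2])
E
python3 - <<'E'
from workcell import *
from h import *
c=camera('wrist')
hsv=cv2.cvtColor(c['color'],cv2.COLOR_RGB2HSV); print(hsv[160:235:3,325,1:].tolist())
for lo in(80,120,150): print(lo,meas(c,(325,203),.055,30,lo),meas(c,(349,320),.005,32,lo),meas(c,(130,202),.045,18,lo))
E
```

```text
[[160, 156], [158, 163], [9, 54], [9, 54], [5, 54], [9, 55], [4, 71], [6, 169], [6, 181], [9, 180], [7, 183], [6, 183], [7, 185], [7, 186], [7, 155], [7, 145], [5, 149], [5, 53], [5, 53], [6, 42], [0, 37], [6, 92], [9, 84], [159, 93], [159, 104]]
80 circ 455.2 223.1 r19.5 | rect [455.2 223.2] [38. 38.] 65.2 circ 600.3 248.2 r28.3 | rect [600.3 248.6] [54.2 55.8] 0.0 circ 459.2 68.3 r11.3 | rect [459.8  67.5] [22.3 19.5] 37.2
120 circ 455.6 223.2 r19.0 | rect [453.2 224.2] [37.7 32.2] 69.1 circ 600.3 248.2 r28.0 | rect [600.3 248.2] [54.2 55.1] 0.0 circ 459.4 67.5 r10.9 | rect [460.2  66.2] [21.4 17.4] 32.5
150 circ 455.7 223.1 r18.6 | rect [453.3 223.9] [36.7 31.3] 69.1 circ 600.3 248.2 r27.7 | rect [603.6 249.7] [47.9 55.3] 23.1 circ 459.6 66.9 r10.2 | rect [460.1  66.1] [19.9 17.4] 31.4
```

Request:
{"op": "apply_moves", "data": {
  "newtons": 60,
  "rows": [
    {"x": 0,"y": 2.4,"z": 25,"ax": 0,"ay": 0,"az": 0,"gripper": 0},
    {"x": 0,"y": 0,"z": 36,"ax": 0,"ay": 0,"az": 0,"gripper": 0},
    {"x": 0,"y": 0,"z": 36,"ax": 0,"ay": 0,"az": 0,"gripper": 0},
    {"x": 0,"y": 0,"z": 29,"ax": 0,"ay": 0,"az": 0,"gripper": 0},
    {"x": 0,"y": 0,"z": 10,"ax": 0,"ay": 0,"az": 0,"gripper": 0}
  ]
}}

```text
clock: 2.35
position: [0.4523, 0.2242, 0.0246]
ee_rot: [-0.002, 1.0, -0.001, -0.002]
ft_force: [-2.4, 0.3, -0.8]
grip_width: 1.002
grasp_force: 0.0
```

Request:
{"op": "apply_moves", "data": {
  "rows": [
    {"x": 0,"y": 0,"z": 0,"ax": 0,"ay": 0,"az": 0,"gripper": 0.3},
    {"x": 0,"y": 0,"z": 0,"ax": 0,"ay": 0,"az": 0,"gripper": 0.8},
    {"x": 0,"y": 0,"z": 0,"ax": 0,"ay": 0,"az": 0,"gripper": 0.8},
    {"x": 0,"y": 0,"z": 0,"ax": 0,"ay": 0,"az": 0,"gripper": 0.8},
    {"x": 0,"y": 0,"z": 0,"ax": 0,"ay": 0,"az": 0,"gripper": 0.8}
  ]
}}

```text
clock: 2.77
position: [0.4565, 0.225, 0.0306]
ee_rot: [-0.001, 1.0, 0.001, 0.001]
ft_force: [-2.1, -1.5, 8.6]
grip_width: 0.457
grasp_force: 59.5
```

Request:
{"op": "apply_moves", "data": {
  "rows": [
    {"x": 0,"y": 0,"z": 0,"ax": 0,"ay": 0,"az": 0,"gripper": 0.8},
    {"x": 0,"y": 0,"z": 0,"ax": 0,"ay": 0,"az": 0,"gripper": 0.8},
    {"x": 0,"y": 0,"z": 0,"ax": 0,"ay": 0,"az": 0,"gripper": 0.8}
  ]
}}

```text
clock: 3.02
position: [0.4565, 0.225, 0.0306]
ee_rot: [-0.001, 1.0, 0.001, 0.001]
ft_force: [-3.0, -0.7, 9.3]
grip_width: 0.454
grasp_force: 59.5
```

Gripped. Lift and travel toward the big tile.

Request:
{"op": "apply_moves", "data": {
  "rows": [
    {"x": 0,"y": 0,"z": -12,"ax": 0,"ay": 0,"az": 0,"gripper": 0.8},
    {"x": 0,"y": 0,"z": -28,"ax": 0,"ay": 0,"az": 0,"gripper": 0.8},
    {"x": 0,"y": 0,"z": -28,"ax": 0,"ay": 0,"az": 0,"gripper": 0.8},
    {"x": -5,"y": -8,"z": -12,"ax": 0,"ay": 0,"az": 0,"gripper": 0.8},
    {"x": -13,"y": -19,"z": 0,"ax": 0,"ay": 0,"az": 0,"gripper": 0.8}
  ]
}}

```text
clock: 3.43
position: [0.4743, 0.2006, 0.113]
ee_rot: [-0.003, 1.0, 0.003, 0.003]
ft_force: [0.7, 0.9, -1.9]
grip_width: 0.456
grasp_force: 60.7
```

Request:
{"op": "apply_moves", "data": {
  "rows": [
    {"x": -18,"y": -27,"z": 0,"ax": 0,"ay": 0,"az": 0,"gripper": 0.8},
    {"x": -18,"y": -27,"z": 0,"ax": 0,"ay": 0,"az": 0,"gripper": 0.8},
    {"x": -18,"y": -27,"z": 0,"ax": 0,"ay": 0,"az": 0,"gripper": 0.8},
    {"x": -18,"y": -27,"z": 0,"ax": 0,"ay": 0,"az": 0,"gripper": 0.8},
    {"x": -18,"y": -27,"z": 0,"ax": 0,"ay": 0,"az": 0,"gripper": 0.8}
  ]
}}

```text
clock: 3.85
position: [0.5647, 0.061, 0.1098]
ee_rot: [-0.001, 1.0, 0.0, 0.001]
ft_force: [1.1, 0.9, -1.9]
grip_width: 0.452
grasp_force: 60.7
```

Request:
{"op": "apply_moves", "data": {
  "rows": [
    {"x": -18,"y": -27,"z": 0,"ax": 0,"ay": 0,"az": 0,"gripper": 0.8},
    {"x": -18,"y": -27,"z": 0,"ax": 0,"ay": 0,"az": 0,"gripper": 0.8},
    {"x": -18,"y": -27,"z": 0,"ax": 0,"ay": 0,"az": 0,"gripper": 0.8},
    {"x": -18,"y": -27,"z": 0,"ax": 0,"ay": 0,"az": 0,"gripper": 0.8},
    {"x": -10,"y": -16,"z": 0,"ax": 0,"ay": 0,"az": 0,"gripper": 0.8}
  ]
}}

```text
clock: 4.27
position: [0.6474, -0.0655, 0.1098]
ee_rot: [0.0, 1.0, -0.001, 0.001]
ft_force: [-0.3, -0.4, -0.7]
grip_width: 0.453
grasp_force: 60.7
```

Request:
{"op": "apply_moves", "data": {
  "rows": [
    {"x": -6,"y": -9,"z": 0,"ax": 0,"ay": 0,"az": 0,"gripper": 0.8},
    {"x": -6,"y": -9,"z": 0,"ax": 0,"ay": 0,"az": 0,"gripper": 0.8},
    {"x": 0,"y": 0,"z": 0,"ax": 0,"ay": 0,"az": 0,"gripper": 0.8},
    {"x": 0,"y": 0,"z": 0,"ax": 0,"ay": 0,"az": 0,"gripper": 0.8}
  ]
}}

```text
clock: 4.6
position: [0.6578, -0.0787, 0.1085]
ee_rot: [-0.001, 1.0, 0.0, 0.0]
ft_force: [-0.4, 0.6, -2.0]
grip_width: 0.457
grasp_force: 60.7
```

```bash
python3 - <<'E'
from workcell import *
from h import *
o=get_obs(); print(o['clock'],o['position'].round(4),R.from_quat(o['ee_rot']).as_rotvec().round(3),o['joint_pos'].round(2),o['grip_width'])
c=camera('wrist'); cv2.imwrite('pics/w3.png',c['color'][:,:,::-1])
print(proj(c,[[.658,-.079,.005],o['position']+[0,0,.025]]))
E
```

```text
4.6 [ 0.6578 -0.0787  0.1085] [-4.000e-03  3.142e+00  1.000e-03] [-0.22  0.53  0.37  1.52 -0.2   1.13  1.76] 0.45740234986449624
[[321.02906687 205.17921091]
 [321.88455734 315.39905329]]
```

View pics/w3.png

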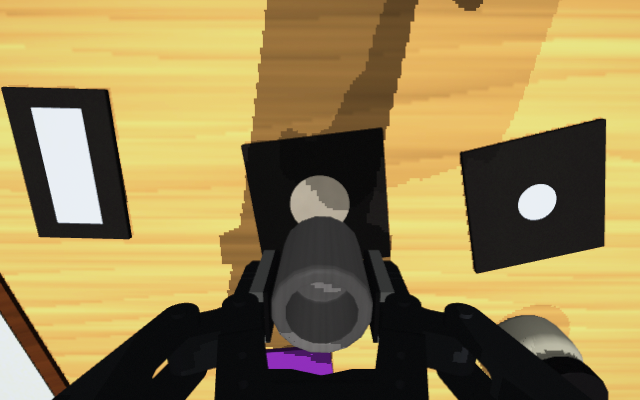

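The wrist view shows the held socket's rim at about (322,313). The big tile's disc is at about (320,203), its lower part hidden by the socket. The small tile's disc is at (537,202) and the clamp outline at (68,165). Measuring all of these, plus the socket in the hand.

```bash
python3 - <<'E'
from workcell import *
from h import *
c=camera('wrist'); im=c['color']; o=get_obs(); p=o['position']
hsv=cv2.cvtColor(im,cv2.COLOR_RGB2HSV)
t=np.linspace(0,2*np.pi,73)
q=proj(c,np.c_[p[0]+.02*np.cos(t),p[1]+.02*np.sin(t),np.full(73,p[2]+.0244)]); print('pred rim',q.min(0),q.max(0))
print('row313 V',[(u,int(hsv[313,u,2])) for u in list(range(262,284,2))+list(range(362,386,2))]); print('col322',[(v,int(hsv[v,322,2])) for v in range(336,366,2)])
print('small',meas(c,(537,202),.005,26,150)); print('clamp',meas(c,(68,165),.005,62,150))
# disc edge: circle fit on visible boundary
m=((hsv[...,2]>75)).astype(np.uint8)*255; m[:130]=0; m[214:]=0; m[:,:282]=0; m[:,358:]=0
b=max(cv2.findContours(m,0,1)[0],key=cv2.contourArea)[:,0]; b=b[b[:,1]<205]
b=np.array([(b[b[:,1]==v][:,0].min(),v) for v in np.unique(b[:,1])]+[(b[b[:,1]==v][:,0].max(),v) for v in np.unique(b[:,1])],float)
P=ray(c,b,.005)[:,:2]*1000
A=np.c_[2*P,np.ones(len(P))]; s=np.linalg.lstsq(A,(P**2).sum(1),rcond=None)[0]; print('disc fit',s[:2],np.sqrt(s[2]+s[:2]@s[:2]),len(P))
E
```

```text
pred rim [269.61175036 267.32615575] [375.47407547 356.87983543]
row313 V [(262, 8), (264, 13), (266, 13), (268, 12), (270, 13), (272, 65), (274, 75), (276, 80), (278, 80), (280, 81), (282, 79), (362, 79), (364, 80), (366, 82), (368, 77), (370, 74), (372, 16), (374, 9), (376, 14), (378, 14), (380, 9), (382, 10), (384, 11)]
col322 [(336, 52), (338, 53), (340, 52), (342, 57), (344, 123), (346, 115), (348, 114), (350, 114), (352, 97), (354, 96), (356, 97), (358, 96), (360, 96), (362, 101), (364, 187)]
small circ 655.1 80.7 r14.1 | rect [655.1  80.6] [27.7 27.2] 10.4
clamp circ 630.5 -260.6 r45.0 | rect [ 630.3 -260.4] [34.3 84.2] 88.8
disc fit [656.86860588 -80.37171034] 21.647597624486377 58
```

Request:
{"op": "apply_moves", "data": {
  "rows": [
    {"x": -0.6,"y": -1,"z": 20,"ax": 0,"ay": 0,"az": 0,"gripper": 0.8},
    {"x": 0,"y": 0,"z": 25,"ax": 0,"ay": 0,"az": 0,"gripper": 0.8},
    {"x": 0,"y": 0,"z": 16,"ax": 0,"ay": 0,"az": 0,"gripper": 0.8},
    {"x": 0,"y": 0,"z": 8,"ax": 0,"ay": 0,"az": 0,"gripper": 0.8},
    {"x": 0,"y": 0,"z": 2,"ax": 0,"ay": 0,"az": 0,"gripper": 0.8}
  ]
}}

```text
clock: 5.12
position: [0.6575, -0.0792, 0.0361]
ee_rot: [-0.002, 1.0, 0.0, -0.001]
ft_force: [0.5, 0.1, -1.7]
grip_width: 0.45
grasp_force: 60.6
```

Request:
{"op": "apply_moves", "data": {
  "rows": [
    {"x": 0,"y": 0,"z": 1,"ax": 0,"ay": 0,"az": 0,"gripper": 0.8},
    {"x": 0,"y": 0,"z": 0.5,"ax": 0,"ay": 0,"az": 0,"gripper": 0.8},
    {"x": 0,"y": 0,"z": 0,"ax": 0,"ay": 0,"az": 0,"gripper": 0.8}
  ]
}}

```text
clock: 5.37
position: [0.6591, -0.0805, 0.0369]
ee_rot: [-0.001, 1.0, 0.0, 0.001]
ft_force: [0.7, -0.2, -1.3]
grip_width: 0.455
grasp_force: 60.7
```

Request:
{"op": "apply_moves", "data": {
  "rows": [
    {"x": 0.6,"y": 0,"z": 1,"ax": 0,"ay": 0,"az": 0,"gripper": 0.8},
    {"x": 0,"y": 0,"z": 0.5,"ax": 0,"ay": 0,"az": 0,"gripper": 0.8},
    {"x": 0,"y": 0,"z": 0,"ax": 0,"ay": 0,"az": 0,"gripper": 0.8},
    {"x": 0,"y": 0,"z": 0,"ax": 0,"ay": 0,"az": 0,"gripper": 0.8}
  ]
}}

```text
clock: 5.7
position: [0.6586, -0.0807, 0.0357]
ee_rot: [-0.001, 1.0, 0.0, 0.001]
ft_force: [-2.2, 0.5, 4.9]
grip_width: 0.454
grasp_force: 61.3
```

Request:
{"op": "apply_moves", "data": {
  "rows": [
    {"x": 0,"y": 0,"z": 0,"ax": 0,"ay": 0,"az": 0,"gripper": 0.4},
    {"x": 0,"y": 0,"z": 0,"ax": 0,"ay": 0,"az": 0,"gripper": 0.2},
    {"x": 0,"y": 0,"z": 0,"ax": 0,"ay": 0,"az": 0,"gripper": 0},
    {"x": 0,"y": 0,"z": 0,"ax": 0,"ay": 0,"az": 0,"gripper": 0},
    {"x": 0,"y": 0,"z": -5,"ax": 0,"ay": 0,"az": 0,"gripper": 0}
  ]
}}

```text
clock: 6.12
position: [0.6572, -0.0805, 0.0384]
ee_rot: [-0.001, 1.0, 0.0, -0.001]
ft_force: [0.3, 0.7, -0.4]
grip_width: 1.003
grasp_force: 0.0
```

Request:
{"op": "apply_moves", "data": {
  "rows": [
    {"x": 0,"y": 0,"z": -25,"ax": 0,"ay": 0,"az": 0,"gripper": 0},
    {"x": 0,"y": 0,"z": -35,"ax": 0,"ay": 0,"az": 0,"gripper": 0},
    {"x": 0,"y": 0,"z": -30,"ax": 0,"ay": 0,"az": 0,"gripper": 0},
    {"x": 12,"y": 9,"z": -20,"ax": 0,"ay": 0,"az": 0,"gripper": 0},
    {"x": 25,"y": 18,"z": -10,"ax": 0,"ay": 0,"az": 0,"gripper": 0}
  ]
}}

```text
clock: 6.53
position: [0.623, -0.0561, 0.163]
ee_rot: [0.001, 1.0, -0.001, 0.003]
ft_force: [-0.3, 1.0, 0.1]
grip_width: 1.001
grasp_force: 0.0
```

Request:
{"op": "apply_moves", "data": {
  "rows": [
    {"x": 28,"y": 21,"z": 0,"ax": 0,"ay": 0,"az": 0,"gripper": 0},
    {"x": 28,"y": 21,"z": 0,"ax": 0,"ay": 0,"az": 0,"gripper": 0},
    {"x": 28,"y": 21,"z": 0,"ax": 0,"ay": 0,"az": 0,"gripper": 0},
    {"x": 28,"y": 21,"z": 0,"ax": 0,"ay": 0,"az": 0,"gripper": 0},
    {"x": 28,"y": 21,"z": 0,"ax": 0,"ay": 0,"az": 0,"gripper": 0}
  ]
}}

```text
clock: 6.95
position: [0.4792, 0.0517, 0.1596]
ee_rot: [-0.001, 1.0, 0.0, 0.0]
ft_force: [0.4, -0.5, 0.7]
grip_width: 1.001
grasp_force: 0.0
```

Request:
{"op": "apply_moves", "data": {
  "rows": [
    {"x": 16,"y": 12,"z": 0,"ax": 0,"ay": 0,"az": 0,"gripper": 0},
    {"x": 6,"y": 4,"z": 0,"ax": 0,"ay": 0,"az": 0,"gripper": 0},
    {"x": 0,"y": 0,"z": 0,"ax": 0,"ay": 0,"az": 0,"gripper": 0},
    {"x": 0,"y": 0,"z": 0,"ax": 0,"ay": 0,"az": 0,"gripper": 0}
  ]
}}

```text
clock: 7.28
position: [0.4594, 0.0665, 0.1598]
ee_rot: [-0.001, 1.0, 0.0, 0.001]
ft_force: [-0.5, -0.2, -0.3]
grip_width: 1.0
grasp_force: 0.0
```

```bash
python3 - <<'E'
from workcell import *
from h import *
o=get_obs(); print(o['clock'],o['position'].round(4),R.from_quat(o['ee_rot']).as_rotvec().round(3))
c=camera('wrist'); cv2.imwrite('pics/w4.png',c['color'][:,:,::-1])
q=proj(c,[[.4595,.068,.045],[.451,-.06,.025],[.6569,-.0804,.06]]); print(q)
for lo in(80,120): print(meas(c,q[0],.045,24,lo),meas(c,q[1],.025,40,lo))
t=camera('top'); u=proj(t,[.657,-.0804,.06])[0]; print('big top',u,[meas(t,u,.06,10,l) for l in(80,)])
cv2.imwrite('pics/t4.png',cv2.resize(np.hstack([t['color'][120:270,150:410],]),None,fx=3,fy=3)[:,:,::-1])
E
```

```text
7.2833 [0.4594 0.0665 0.1598] [-3.00e-03  3.14e+00  0.00e+00]
[[323.4872663  200.11722685]
 [167.69628093 182.5387603 ]
 [160.86120399 409.8026033 ]]
circ 459.0 67.3 r11.2 | rect [459.1  67.6] [21.9 20.2] 0.9 circ 450.3 -60.4 r25.5 | rect [450.4 -60.5] [50.2 49.7] 17.7
circ 459.2 67.5 r10.9 | rect [457.3  69.7] [21.3 14.9] 39.6 circ 450.4 -60.4 r25.4 | rect [451.4 -64. ] [50.2 42.4] 16.0
big top [310.90925087 154.44584035] ['circ 653.4 -79.4 r23.0 | rect [654.6 -79.4] [35.3 40.5] 88.6']
```

View pics/w4.png

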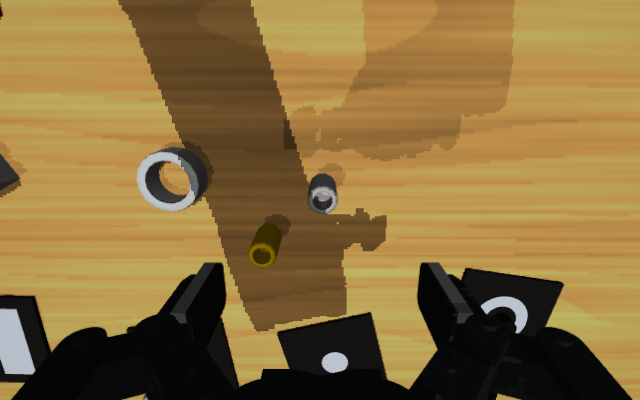

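View pics/t4.png

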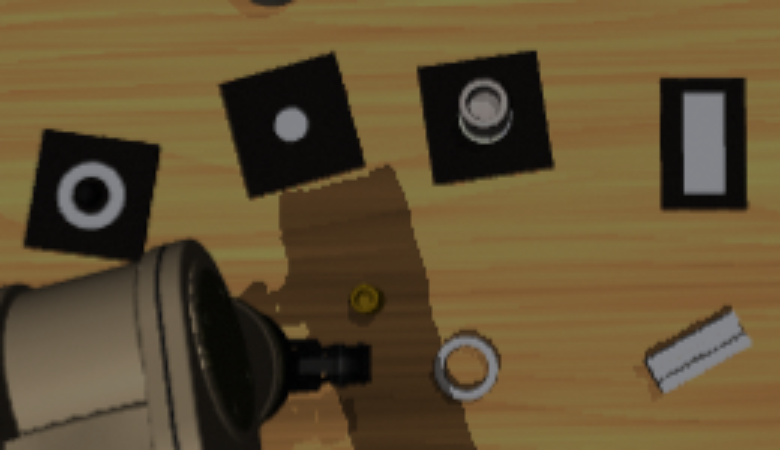

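The wrist view shows the steel socket at (322,195), clear of the yellow one at (263,250), and the collar at (172,180). The top view shows the big socket standing centred on its disc. Next, the steel small socket with the fingers pre-narrowed.

Request:
{"op": "apply_moves", "data": {
  "rows": [
    {"x": 0,"y": 1,"z": 25,"ax": 0,"ay": 0,"az": 0,"gripper": 0.35},
    {"x": 0,"y": 0,"z": 36,"ax": 0,"ay": 0,"az": 0,"gripper": 0.35},
    {"x": 0,"y": 0,"z": 36,"ax": 0,"ay": 0,"az": 0,"gripper": 0.35},
    {"x": 0,"y": 0,"z": 26,"ax": 0,"ay": 0,"az": 0,"gripper": 0.35},
    {"x": 0,"y": 0,"z": 11,"ax": 0,"ay": 0,"az": 0,"gripper": 0.35}
  ]
}}

```text
clock: 7.8
position: [0.4573, 0.0663, 0.0216]
ee_rot: [-0.0, 1.0, -0.001, -0.002]
ft_force: [-1.3, 0.3, 0.2]
grip_width: 0.651
grasp_force: 0.0
```

Request:
{"op": "apply_moves", "data": {
  "rows": [
    {"x": 0,"y": 0,"z": 0,"ax": 0,"ay": 0,"az": 0,"gripper": 0.5},
    {"x": 0,"y": 0,"z": 0,"ax": 0,"ay": 0,"az": 0,"gripper": 0.65},
    {"x": 0,"y": 0,"z": 0,"ax": 0,"ay": 0,"az": 0,"gripper": 0.9},
    {"x": 0,"y": 0,"z": 0,"ax": 0,"ay": 0,"az": 0,"gripper": 0.9},
    {"x": 0,"y": 0,"z": 0,"ax": 0,"ay": 0,"az": 0,"gripper": 0.9}
  ]
}}

```text
clock: 8.22
position: [0.4594, 0.0681, 0.0263]
ee_rot: [-0.001, 1.0, 0.0, 0.001]
ft_force: [-1.8, 0.2, -0.8]
grip_width: 0.258
grasp_force: 58.7
```

Request:
{"op": "apply_moves", "data": {
  "rows": [
    {"x": 0,"y": 0,"z": 0,"ax": 0,"ay": 0,"az": 0,"gripper": 0.9},
    {"x": 0,"y": 0,"z": 0,"ax": 0,"ay": 0,"az": 0,"gripper": 0.9}
  ]
}}

```text
clock: 8.38
position: [0.4593, 0.0681, 0.0261]
ee_rot: [-0.001, 1.0, 0.0, 0.001]
ft_force: [-0.8, -0.5, 6.5]
grip_width: 0.258
grasp_force: 59.3
```

Request:
{"op": "apply_moves", "data": {
  "rows": [
    {"x": 0,"y": 0,"z": -12,"ax": 0,"ay": 0,"az": 0,"gripper": 0.9},
    {"x": 0,"y": 0,"z": -28,"ax": 0,"ay": 0,"az": 0,"gripper": 0.9},
    {"x": 0,"y": 0,"z": -28,"ax": 0,"ay": 0,"az": 0,"gripper": 0.9},
    {"x": -8,"y": 1,"z": -12,"ax": 0,"ay": 0,"az": 0,"gripper": 0.9},
    {"x": -24,"y": 2,"z": 0,"ax": 0,"ay": 0,"az": 0,"gripper": 0.9}
  ]
}}

```text
clock: 8.8
position: [0.4908, 0.0715, 0.1085]
ee_rot: [-0.001, 1.0, 0.001, 0.002]
ft_force: [0.4, -0.0, 0.0]
grip_width: 0.258
grasp_force: 58.9
```

Request:
{"op": "apply_moves", "data": {
  "rows": [
    {"x": -32,"y": 2,"z": 0,"ax": 0,"ay": 0,"az": 0,"gripper": 0.9},
    {"x": -32,"y": 2,"z": 0,"ax": 0,"ay": 0,"az": 0,"gripper": 0.9},
    {"x": -32,"y": 2,"z": 0,"ax": 0,"ay": 0,"az": 0,"gripper": 0.9},
    {"x": -30,"y": 2,"z": 0,"ax": 0,"ay": 0,"az": 0,"gripper": 0.9},
    {"x": -20,"y": 1,"z": 0,"ax": 0,"ay": 0,"az": 0,"gripper": 0.9}
  ]
}}

```text
clock: 9.22
position: [0.6387, 0.0808, 0.105]
ee_rot: [-0.001, 1.0, 0.0, 0.0]
ft_force: [-0.7, 0.0, -1.1]
grip_width: 0.255
grasp_force: 58.9
```

Request:
{"op": "apply_moves", "data": {
  "rows": [
    {"x": -12,"y": 0.5,"z": 0,"ax": 0,"ay": 0,"az": 0,"gripper": 0.9},
    {"x": -6,"y": 0,"z": 0,"ax": 0,"ay": 0,"az": 0,"gripper": 0.9},
    {"x": 0,"y": 0,"z": 0,"ax": 0,"ay": 0,"az": 0,"gripper": 0.9},
    {"x": 0,"y": 0,"z": 0,"ax": 0,"ay": 0,"az": 0,"gripper": 0.9}
  ]
}}

```text
clock: 9.55
position: [0.6539, 0.0808, 0.1051]
ee_rot: [-0.001, 1.0, -0.0, -0.0]
ft_force: [0.8, -0.1, -0.7]
grip_width: 0.254
grasp_force: 58.9
```

```bash
cat >> h.py <<'E'
def held(c,p,r,dz):
    t=np.linspace(0,2*np.pi,73)
    q=proj(c,np.c_[p[0]+r*np.cos(t),p[1]+r*np.sin(t),np.full(73,p[2]+dz)]); return q.min(0),q.max(0)
E
python3 - <<'E'
from workcell import *
from h import *
o=get_obs(); p=o['position']; print(o['clock'],p.round(4),R.from_quat(o['ee_rot']).as_rotvec().round(3),o['grip_width'])
c=camera('wrist'); im=c['color']; V=cv2.cvtColor(im,cv2.COLOR_RGB2HSV)[...,2]
q=proj(c,[[.6551,.0807,.005]])[0]; print('disc',q,meas(c,q,.005,26,150),meas(c,q,.005,26,75))
a,b=held(c,p,.012,.045-.0262); print('rim pred',a,b); m=(a+b)/2; v=int(m[1])
print([(u,int(V[v,u])) for u in range(int(a[0])-8,int(b[0])+9,2)]); u=int(m[0]); print([(w,int(V[w,u])) for w in range(int(b[1])-20,min(400,int(b[1])+12),2)])
cv2.imwrite('pics/w5.png',im[:,:,::-1])
E
```

```text
9.55 [0.6539 0.0808 0.1051] [ 3.000e-03 -3.141e+00  0.000e+00] 0.25439933538650533
disc [321.50620785 208.02452303] circ 654.9 80.8 r13.9 | rect [655.5  80.7] [27.5 26.2] 69.7 circ 655.1 80.8 r14.3 | rect [655.   80.7] [27.9 27.7] 44.2
rim pred [291.39664469 278.60157865] [352.33430502 330.62935352]
[(283, 13), (285, 13), (287, 14), (289, 17), (291, 14), (293, 17), (295, 75), (297, 81), (299, 81), (301, 80), (303, 51), (305, 48), (307, 51), (309, 53), (311, 54), (313, 54), (315, 54), (317, 55), (319, 56), (321, 55), (323, 54), (325, 54), (327, 53), (329, 53), (331, 52), (333, 51), (335, 50), (337, 48), (339, 52), (341, 82), (343, 82), (345, 82), (347, 76), (349, 28), (351, 13), (353, 16), (355, 16), (357, 13), (359, 13)]
[(310, 56), (312, 54), (314, 55), (316, 55), (318, 55), (320, 50), (322, 82), (324, 82), (326, 110), (328, 76), (330, 73), (332, 75), (334, 75), (336, 75), (338, 76), (340, 76)]
```

View pics/w5.png

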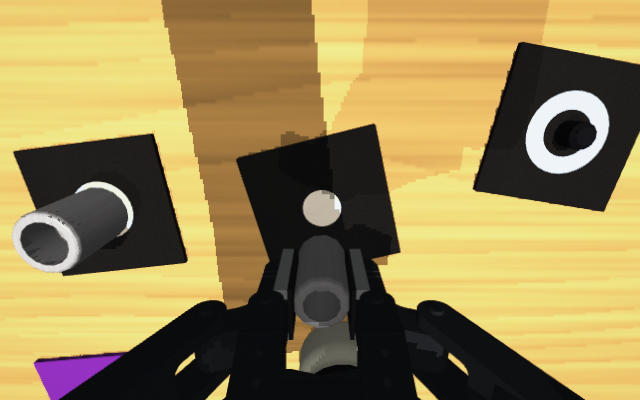

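Request:
{"op": "apply_moves", "data": {
  "rows": [
    {"x": -1.3,"y": 0,"z": 20,"ax": 0,"ay": 0,"az": 0,"gripper": 0.9},
    {"x": 0,"y": 0,"z": 25,"ax": 0,"ay": 0,"az": 0,"gripper": 0.9},
    {"x": 0,"y": 0,"z": 17,"ax": 0,"ay": 0,"az": 0,"gripper": 0.9},
    {"x": 0,"y": 0,"z": 8,"ax": 0,"ay": 0,"az": 0,"gripper": 0.9},
    {"x": 0,"y": 0,"z": 2.5,"ax": 0,"ay": 0,"az": 0,"gripper": 0.9}
  ]
}}

```text
clock: 10.02
position: [0.6544, 0.0809, 0.0315]
ee_rot: [-0.001, 1.0, -0.0, -0.001]
ft_force: [-0.8, -0.8, -0.6]
grip_width: 0.253
grasp_force: 58.8
```

Request:
{"op": "apply_moves", "data": {
  "rows": [
    {"x": 0,"y": 0,"z": 1,"ax": 0,"ay": 0,"az": 0,"gripper": 0.9},
    {"x": 0,"y": 0,"z": 0.7,"ax": 0,"ay": 0,"az": 0,"gripper": 0.9},
    {"x": 0,"y": 0,"z": 0,"ax": 0,"ay": 0,"az": 0,"gripper": 0.9},
    {"x": 0,"y": 0,"z": 0,"ax": 0,"ay": 0,"az": 0,"gripper": 0.9}
  ]
}}

```text
clock: 10.35
position: [0.6565, 0.0809, 0.0322]
ee_rot: [-0.001, 1.0, 0.0, 0.001]
ft_force: [0.0, 0.1, -0.3]
grip_width: 0.255
grasp_force: 58.8
```

Request:
{"op": "apply_moves", "data": {
  "rows": [
    {"x": 1,"y": 0,"z": 0.8,"ax": 0,"ay": 0,"az": 0,"gripper": 0.9},
    {"x": 0,"y": 0,"z": 0.5,"ax": 0,"ay": 0,"az": 0,"gripper": 0.9},
    {"x": 0,"y": 0,"z": 0,"ax": 0,"ay": 0,"az": 0,"gripper": 0.9},
    {"x": 0,"y": 0,"z": 0,"ax": 0,"ay": 0,"az": 0,"gripper": 0.9}
  ]
}}

```text
clock: 10.68
position: [0.6557, 0.0809, 0.0312]
ee_rot: [-0.001, 1.0, 0.0, 0.001]
ft_force: [-1.9, 0.7, 6.3]
grip_width: 0.253
grasp_force: 59.8
```

Contact at the tile. Release and go to the collar.

Request:
{"op": "apply_moves", "data": {
  "rows": [
    {"x": 0,"y": 0,"z": 0,"ax": 0,"ay": 0,"az": 0,"gripper": 0.6},
    {"x": 0,"y": 0,"z": 0,"ax": 0,"ay": 0,"az": 0,"gripper": 0.3},
    {"x": 0,"y": 0,"z": 0,"ax": 0,"ay": 0,"az": 0,"gripper": 0},
    {"x": 0,"y": 0,"z": 0,"ax": 0,"ay": 0,"az": 0,"gripper": 0},
    {"x": 0,"y": 0,"z": -5,"ax": 0,"ay": 0,"az": 0,"gripper": 0}
  ]
}}

```text
clock: 11.1
position: [0.6541, 0.0808, 0.0339]
ee_rot: [-0.001, 1.0, -0.0, -0.001]
ft_force: [0.1, 0.5, 0.1]
grip_width: 0.942
grasp_force: 0.0
```

Request:
{"op": "apply_moves", "data": {
  "rows": [
    {"x": 0,"y": 0,"z": -25,"ax": 0,"ay": 0,"az": 0,"gripper": 0},
    {"x": 0,"y": 0,"z": -35,"ax": 0,"ay": 0,"az": 0,"gripper": 0},
    {"x": 0,"y": 0,"z": -30,"ax": 0,"ay": 0,"az": 0,"gripper": 0},
    {"x": 14,"y": -10,"z": -20,"ax": 0,"ay": 0,"az": 0,"gripper": 0},
    {"x": 25,"y": -17,"z": -10,"ax": 0,"ay": 0,"az": 0,"gripper": 0}
  ]
}}

```text
clock: 11.52
position: [0.6181, 0.0557, 0.1583]
ee_rot: [-0.002, 1.0, 0.001, 0.003]
ft_force: [0.2, -0.8, -0.2]
grip_width: 1.001
grasp_force: 0.0
```

Request:
{"op": "apply_moves", "data": {
  "rows": [
    {"x": 29,"y": -20,"z": 0,"ax": 0,"ay": 0,"az": 0,"gripper": 0},
    {"x": 29,"y": -20,"z": 0,"ax": 0,"ay": 0,"az": 0,"gripper": 0},
    {"x": 29,"y": -20,"z": 0,"ax": 0,"ay": 0,"az": 0,"gripper": 0},
    {"x": 29,"y": -20,"z": 0,"ax": 0,"ay": 0,"az": 0,"gripper": 0},
    {"x": 29,"y": -20,"z": 0,"ax": 0,"ay": 0,"az": 0,"gripper": 0}
  ]
}}

```text
clock: 11.93
position: [0.4696, -0.0473, 0.155]
ee_rot: [-0.001, 1.0, 0.0, 0.0]
ft_force: [0.2, -2.0, 0.2]
grip_width: 0.995
grasp_force: 0.0
```

Request:
{"op": "apply_moves", "data": {
  "rows": [
    {"x": 15,"y": -10,"z": 0,"ax": 0,"ay": 0,"az": 0,"gripper": 0},
    {"x": 6,"y": -4,"z": 0,"ax": 0,"ay": 0,"az": 0,"gripper": 0},
    {"x": 0,"y": 0,"z": 0,"ax": 0,"ay": 0,"az": 0,"gripper": 0},
    {"x": 0,"y": 0,"z": 0,"ax": 0,"ay": 0,"az": 0,"gripper": 0}
  ]
}}

```text
clock: 12.27
position: [0.451, -0.0599, 0.1553]
ee_rot: [-0.001, 1.0, 0.0, 0.001]
ft_force: [0.5, -0.1, -0.1]
grip_width: 1.0
grasp_force: 0.0
```

```bash
python3 - <<'E'
from workcell import *
from h import *
o=get_obs(); print(o['clock'],o['position'].round(4),R.from_quat(o['ee_rot']).as_rotvec().round(3))
c=camera('wrist')
q=proj(c,[[.4504,-.0604,.025]]); print(q)
for lo in(80,120): print(meas(c,q[0],.025,45,lo))
t=camera('top')
cv2.imwrite('pics/t6.png',cv2.resize(np.hstack([t['color'][130:200,200:350],]),None,fx=5,fy=5)[:,:,::-1])
E
```

```text
12.2667 [ 0.451  -0.0599  0.1553] [-4.00e-03  3.14e+00  1.00e-03]
[[320.93782834 193.38676262]]
circ 450.8 -60.6 r25.4 | rect [450.9 -60.7] [49.9 49.4] 73.9
circ 449.4 -40.4 r14.5 | rect [449.5 -38.9] [ 6.6 28.9] 88.8
```

View pics/t6.png

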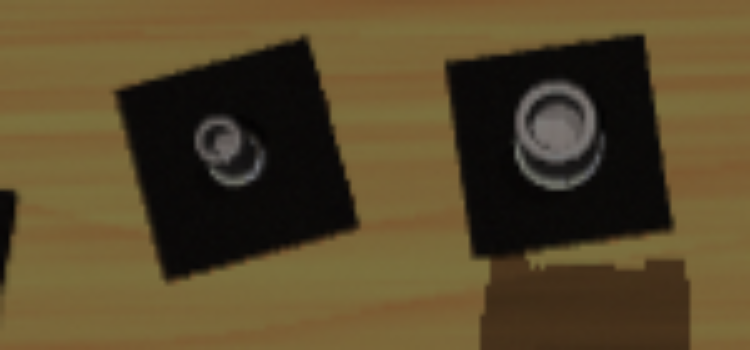

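The crop shows both sockets standing on their discs, with pale slivers showing at their feet. Descending on the collar.

Request:
{"op": "apply_moves", "data": {
  "newtons": 50,
  "rows": [
    {"x": 0,"y": -0.7,"z": 25,"ax": 0,"ay": 0,"az": 0,"gripper": 0},
    {"x": 0,"y": 0,"z": 36,"ax": 0,"ay": 0,"az": 0,"gripper": 0},
    {"x": 0,"y": 0,"z": 36,"ax": 0,"ay": 0,"az": 0,"gripper": 0},
    {"x": 0,"y": 0,"z": 22,"ax": 0,"ay": 0,"az": 0,"gripper": 0},
    {"x": 0,"y": 0,"z": 10,"ax": 0,"ay": 0,"az": 0,"gripper": 0}
  ]
}}

```text
clock: 12.78
position: [0.4488, -0.0606, 0.0226]
ee_rot: [-0.002, 1.0, -0.0, -0.002]
ft_force: [-0.6, 0.7, 0.9]
grip_width: 1.0
grasp_force: 0.0
```

Request:
{"op": "apply_moves", "data": {
  "rows": [
    {"x": 0,"y": 0,"z": 6,"ax": 0,"ay": 0,"az": 0,"gripper": 0},
    {"x": 0,"y": 0,"z": 4,"ax": 0,"ay": 0,"az": 0,"gripper": 0},
    {"x": 0,"y": 0,"z": 2,"ax": 0,"ay": 0,"az": 0,"gripper": 0},
    {"x": 0,"y": 0,"z": 0,"ax": 0,"ay": 0,"az": 0,"gripper": 0},
    {"x": 0,"y": 0,"z": 0,"ax": 0,"ay": 0,"az": 0,"gripper": 0.1}
  ]
}}

```text
clock: 13.2
position: [0.451, -0.0611, 0.0147]
ee_rot: [-0.001, 1.0, 0.0, 0.001]
ft_force: [0.0, -0.6, 0.5]
grip_width: 0.902
grasp_force: 0.0
```

Request:
{"op": "apply_moves", "data": {
  "rows": [
    {"x": 0,"y": 0,"z": 0,"ax": 0,"ay": 0,"az": 0,"gripper": 0.25},
    {"x": 0,"y": 0,"z": 0,"ax": 0,"ay": 0,"az": 0,"gripper": 0.35},
    {"x": 0,"y": 0,"z": 0,"ax": 0,"ay": 0,"az": 0,"gripper": 0.6},
    {"x": 0,"y": 0,"z": 0,"ax": 0,"ay": 0,"az": 0,"gripper": 0.6},
    {"x": 0,"y": 0,"z": 0,"ax": 0,"ay": 0,"az": 0,"gripper": 0.6}
  ]
}}

```text
clock: 13.62
position: [0.4506, -0.0612, 0.0148]
ee_rot: [-0.001, 1.0, 0.0, 0.0]
ft_force: [-4.0, 1.4, 13.2]
grip_width: 0.591
grasp_force: 49.7
```

Request:
{"op": "apply_moves", "data": {
  "rows": [
    {"x": 0,"y": 0,"z": 0,"ax": 0,"ay": 0,"az": 0,"gripper": 0.6},
    {"x": 0,"y": 0,"z": 0,"ax": 0,"ay": 0,"az": 0,"gripper": 0.6}
  ]
}}

```text
clock: 13.78
position: [0.4506, -0.0612, 0.0148]
ee_rot: [-0.001, 1.0, 0.0, 0.0]
ft_force: [-4.7, 0.7, 13.3]
grip_width: 0.59
grasp_force: 49.7
```

Request:
{"op": "apply_moves", "data": {
  "rows": [
    {"x": 0,"y": 0,"z": -12,"ax": 0,"ay": 0,"az": 0,"gripper": 0.6},
    {"x": 0,"y": 0,"z": -30,"ax": 0,"ay": 0,"az": 0,"gripper": 0.6},
    {"x": 0,"y": 0,"z": -36,"ax": 0,"ay": 0,"az": 0,"gripper": 0.6},
    {"x": -4,"y": 8,"z": -12,"ax": 0,"ay": 0,"az": 0,"gripper": 0.6},
    {"x": -10,"y": 21,"z": 0,"ax": 0,"ay": 0,"az": 0,"gripper": 0.6}
  ]
}}

```text
clock: 14.2
position: [0.4656, -0.0343, 0.1075]
ee_rot: [0.001, 1.0, 0.0, 0.003]
ft_force: [0.0, 0.2, -1.2]
grip_width: 0.587
grasp_force: 52.5
```

Request:
{"op": "apply_moves", "data": {
  "rows": [
    {"x": -14,"y": 29,"z": 0,"ax": 0,"ay": 0,"az": 0,"gripper": 0.6},
    {"x": -14,"y": 29,"z": 0,"ax": 0,"ay": 0,"az": 0,"gripper": 0.6},
    {"x": -14,"y": 29,"z": 0,"ax": 0,"ay": 0,"az": 0,"gripper": 0.6},
    {"x": -14,"y": 29,"z": 0,"ax": 0,"ay": 0,"az": 0,"gripper": 0.6},
    {"x": -14,"y": 29,"z": 0,"ax": 0,"ay": 0,"az": 0,"gripper": 0.6}
  ]
}}

```text
clock: 14.62
position: [0.5342, 0.1145, 0.1039]
ee_rot: [-0.001, 1.0, 0.0, 0.0]
ft_force: [0.6, 0.0, -0.3]
grip_width: 0.594
grasp_force: 52.5
```

Request:
{"op": "apply_moves", "data": {
  "rows": [
    {"x": -14,"y": 29,"z": 0,"ax": 0,"ay": 0,"az": 0,"gripper": 0.6},
    {"x": -14,"y": 29,"z": 0,"ax": 0,"ay": 0,"az": 0,"gripper": 0.6},
    {"x": -14,"y": 29,"z": 0,"ax": 0,"ay": 0,"az": 0,"gripper": 0.6},
    {"x": -12,"y": 25,"z": 0,"ax": 0,"ay": 0,"az": 0,"gripper": 0.6},
    {"x": -7,"y": 15,"z": 0,"ax": 0,"ay": 0,"az": 0,"gripper": 0.6}
  ]
}}

```text
clock: 15.03
position: [0.5948, 0.2438, 0.1036]
ee_rot: [-0.002, 1.0, 0.001, -0.0]
ft_force: [-1.1, -0.1, -0.9]
grip_width: 0.59
grasp_force: 52.5
```

Request:
{"op": "apply_moves", "data": {
  "rows": [
    {"x": -5,"y": 8,"z": 0,"ax": 0,"ay": 0,"az": 0,"gripper": 0.6},
    {"x": 0,"y": 0,"z": 0,"ax": 0,"ay": 0,"az": 0,"gripper": 0.6},
    {"x": 0,"y": 0,"z": 0,"ax": 0,"ay": 0,"az": 0,"gripper": 0.6},
    {"x": 0,"y": 0,"z": 0,"ax": 0,"ay": 0,"az": 0,"gripper": 0.6}
  ]
}}

```text
clock: 15.37
position: [0.5994, 0.2461, 0.1038]
ee_rot: [-0.0, 1.0, -0.0, -0.0]
ft_force: [0.6, 0.0, -1.3]
grip_width: 0.592
grasp_force: 52.5
```

```bash
python3 - <<'E'
from workcell import *
from h import *
o=get_obs(); p=o['position']; print(o['clock'],p.round(4),R.from_quat(o['ee_rot']).as_rotvec().round(3),o['grip_width'])
c=camera('wrist'); im=c['color']; V=cv2.cvtColor(im,cv2.COLOR_RGB2HSV)[...,2]
q=proj(c,[[.6003,.2483,.005]])[0]; print('ring',q,meas(c,q,.005,45,150),meas(c,q,.005,45,75))
for r in(.026,.018): print('rim pred',r,held(c,p,r,.025-.0148))
cv2.imwrite('pics/w7.png',im[:,:,::-1])
E
```

```text
15.3667 [0.5994 0.2461 0.1038] [ 0.000e+00 -3.141e+00  1.000e-03] 0.5915008064441833
ring [324.71349264 208.08838693] circ 600.0 248.5 r27.9 | rect [592.9 248.9] [55.4 40.6] 87.1 circ 613.4 247.5 r41.0 | rect [604.6 247.5] [63.9 67.8] 0.0
rim pred 0.026 (array([259.62184163, 235.72167397]), array([384.08280171, 343.56608009]))
rim pred 0.018 (array([278.81011063, 254.00988799]), array([364.87906658, 328.5467136 ]))
```

View pics/w7.png

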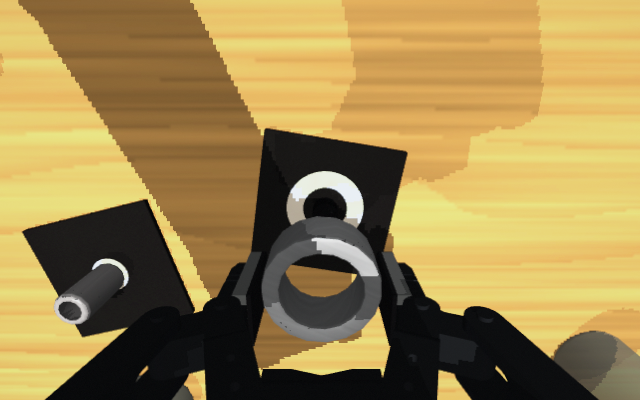

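The wrist view shows the collar level in the hand, spanning 262–382 px and centred at u=322. The tile's ring is at (325,208), so the offset is 2.3 mm in y. The small socket stands well on its disc at left. Descending.

Request:
{"op": "apply_moves", "data": {
  "rows": [
    {"x": -1,"y": 2.3,"z": 15,"ax": 0,"ay": 0,"az": 0,"gripper": 0.6},
    {"x": 0,"y": 0,"z": 22,"ax": 0,"ay": 0,"az": 0,"gripper": 0.6},
    {"x": 0,"y": 0,"z": 14,"ax": 0,"ay": 0,"az": 0,"gripper": 0.6},
    {"x": 0,"y": 0,"z": 6,"ax": 0,"ay": 0,"az": 0,"gripper": 0.6},
    {"x": 0,"y": 0,"z": 4,"ax": 0,"ay": 0,"az": 0,"gripper": 0.6}
  ]
}}

```text
clock: 15.83
position: [0.6, 0.2494, 0.0419]
ee_rot: [-0.001, 1.0, -0.0, -0.001]
ft_force: [0.3, 0.3, -0.9]
grip_width: 0.589
grasp_force: 52.5
```

Request:
{"op": "apply_moves", "data": {
  "rows": [
    {"x": 0,"y": 0,"z": 6,"ax": 0,"ay": 0,"az": 0,"gripper": 0.6},
    {"x": 0,"y": 0,"z": 6,"ax": 0,"ay": 0,"az": 0,"gripper": 0.6},
    {"x": 0,"y": 0,"z": 5,"ax": 0,"ay": 0,"az": 0,"gripper": 0.6},
    {"x": 0,"y": 0,"z": 4,"ax": 0,"ay": 0,"az": 0,"gripper": 0.6},
    {"x": 0,"y": 0,"z": 1,"ax": 0,"ay": 0,"az": 0,"gripper": 0.6}
  ]
}}

```text
clock: 16.25
position: [0.6003, 0.2503, 0.0202]
ee_rot: [-0.001, 1.0, -0.0, -0.0]
ft_force: [0.5, -0.3, -0.9]
grip_width: 0.59
grasp_force: 52.5
```

Request:
{"op": "apply_moves", "data": {
  "rows": [
    {"x": 0,"y": 0,"z": 0.5,"ax": 0,"ay": 0,"az": 0,"gripper": 0.6},
    {"x": 0,"y": 0,"z": 0,"ax": 0,"ay": 0,"az": 0,"gripper": 0.6},
    {"x": 0,"y": 0,"z": 0,"ax": 0,"ay": 0,"az": 0,"gripper": 0.6}
  ]
}}

```text
clock: 16.5
position: [0.6008, 0.2505, 0.0206]
ee_rot: [-0.001, 1.0, 0.0, 0.0]
ft_force: [-0.9, 0.7, -0.4]
grip_width: 0.593
grasp_force: 52.5
```

Request:
{"op": "apply_moves", "data": {
  "rows": [
    {"x": 0.3,"y": -2,"z": 0,"ax": 0,"ay": 0,"az": 0,"gripper": 0.6},
    {"x": 0,"y": 0,"z": 0.8,"ax": 0,"ay": 0,"az": 0,"gripper": 0.6},
    {"x": 0,"y": 0,"z": 0,"ax": 0,"ay": 0,"az": 0,"gripper": 0.6},
    {"x": 0,"y": 0,"z": 0,"ax": 0,"ay": 0,"az": 0,"gripper": 0.6}
  ]
}}

```text
clock: 16.83
position: [0.6005, 0.248, 0.02]
ee_rot: [-0.001, 1.0, -0.0, 0.0]
ft_force: [-1.2, -2.5, 4.5]
grip_width: 0.586
grasp_force: 53.0
```

```bash
python3 - <<'E'
from workcell import *
from h import *
o=get_obs(); p=o['position']; print(p.round(4),o['ft_force'])
c=camera('wrist'); im=c['color']
for r in(.026,.018): print('rim pred',r,held(c,p,r,.025-.0148))
print('target',held(c,np.array([.6001,.2484,.03]),.026,0))
hsv=cv2.cvtColor(im,cv2.COLOR_RGB2HSV); a,b=held(c,p,.026,.0102); v=int((a[1]+b[1])/2)
for r in(range(int(a[0])-10,int(a[0])+20,2),range(int(b[0])-20,int(b[0])+10,2)): print([(u,int(hsv[v,u,2])) for u in r])
u=int((a[0]+b[0])/2); print([(w,int(hsv[w,u,2])) for w in range(int(b[1])-20,int(b[1])+8,2)])
E
```

```text
[0.6005 0.248  0.02  ] [-1.16167443 -2.50272276  4.50170775]
rim pred 0.026 (array([259.58115505, 235.8510575 ]), array([384.05823665, 343.64891231]))
rim pred 0.018 (array([278.77211756, 254.13522728]), array([364.85127693, 328.63930024]))
target (array([260.53848668, 234.64791325]), array([384.94782864, 342.52371905]))
[(249, 11), (251, 10), (253, 11), (255, 8), (257, 9), (259, 9), (261, 42), (263, 94), (265, 96), (267, 96), (269, 97), (271, 96), (273, 95), (275, 94), (277, 87)]
[(364, 67), (366, 93), (368, 92), (370, 92), (372, 91), (374, 91), (376, 93), (378, 94), (380, 84), (382, 10), (384, 8), (386, 10), (388, 10), (390, 10), (392, 12)]
[(323, 65), (325, 64), (327, 71), (329, 146), (331, 146), (333, 140), (335, 142), (337, 138), (339, 133), (341, 126), (343, 17), (345, 16), (347, 163), (349, 163)]
```

The collar is down around the peg, centred within about 1 mm. Release and head to the clamp block.

Request:
{"op": "apply_moves", "data": {
  "rows": [
    {"x": 0,"y": 0.5,"z": 0,"ax": 0,"ay": 0,"az": 0,"gripper": 0.3},
    {"x": 0,"y": 0,"z": 0,"ax": 0,"ay": 0,"az": 0,"gripper": 0.15},
    {"x": 0,"y": 0,"z": 0,"ax": 0,"ay": 0,"az": 0,"gripper": 0},
    {"x": 0,"y": 0,"z": 0,"ax": 0,"ay": 0,"az": 0,"gripper": 0},
    {"x": 0,"y": 0,"z": -5,"ax": 0,"ay": 0,"az": 0,"gripper": 0}
  ]
}}

```text
clock: 17.3
position: [0.5996, 0.2488, 0.0236]
ee_rot: [-0.001, 1.0, -0.0, -0.001]
ft_force: [-0.7, -0.7, 0.6]
grip_width: 1.0
grasp_force: 0.0
```

Request:
{"op": "apply_moves", "data": {
  "rows": [
    {"x": 0,"y": 0,"z": -25,"ax": 0,"ay": 0,"az": 0,"gripper": 0},
    {"x": 0,"y": 0,"z": -38,"ax": 0,"ay": 0,"az": 0,"gripper": 0},
    {"x": 0,"y": 0,"z": -38,"ax": 0,"ay": 0,"az": 0,"gripper": 0},
    {"x": 4,"y": -14,"z": -24,"ax": 0,"ay": 0,"az": 0,"gripper": 0},
    {"x": 8,"y": -28,"z": -10,"ax": 0,"ay": 0,"az": 0,"gripper": 0}
  ]
}}

```text
clock: 17.72
position: [0.5897, 0.2108, 0.1643]
ee_rot: [-0.003, 1.0, 0.002, 0.003]
ft_force: [0.3, 0.5, 0.0]
grip_width: 1.003
grasp_force: 0.0
```

Request:
{"op": "apply_moves", "data": {
  "rows": [
    {"x": 10,"y": -35,"z": 0,"ax": 0,"ay": 0,"az": 0,"gripper": 0},
    {"x": 10,"y": -35,"z": 0,"ax": 0,"ay": 0,"az": 0,"gripper": 0},
    {"x": 10,"y": -35,"z": 0,"ax": 0,"ay": 0,"az": 0,"gripper": 0},
    {"x": 10,"y": -35,"z": 0,"ax": 0,"ay": 0,"az": 0,"gripper": 0},
    {"x": 10,"y": -35,"z": 0,"ax": 0,"ay": 0,"az": 0,"gripper": 0}
  ]
}}

```text
clock: 18.13
position: [0.538, 0.0302, 0.16]
ee_rot: [-0.001, 1.0, 0.0, 0.0]
ft_force: [0.9, -0.6, -0.0]
grip_width: 1.006
grasp_force: 0.0
```

Request:
{"op": "apply_moves", "data": {
  "rows": [
    {"x": 10,"y": -35,"z": 0,"ax": 0,"ay": 0,"az": 0,"gripper": 0},
    {"x": 10,"y": -35,"z": 0,"ax": 0,"ay": 0,"az": 0,"gripper": 0},
    {"x": 10,"y": -35,"z": 0,"ax": 0,"ay": 0,"az": 0,"gripper": 0},
    {"x": 10,"y": -35,"z": 0,"ax": 0,"ay": 0,"az": 0,"gripper": 0},
    {"x": 10,"y": -35,"z": 0,"ax": 0,"ay": 0,"az": 0,"gripper": 0}
  ]
}}

```text
clock: 18.55
position: [0.4883, -0.1449, 0.1601]
ee_rot: [-0.001, 1.0, 0.0, 0.0]
ft_force: [1.1, 0.7, 0.3]
grip_width: 0.999
grasp_force: 0.0
```

Request:
{"op": "apply_moves", "data": {
  "rows": [
    {"x": 10,"y": -35,"z": 0,"ax": 0,"ay": 0,"az": 0,"gripper": 0},
    {"x": 10,"y": -35,"z": 0,"ax": 0,"ay": 0,"az": 0,"gripper": 0},
    {"x": 8,"y": -24,"z": 0,"ax": 0,"ay": 0,"az": 0,"gripper": 0},
    {"x": 2,"y": -8,"z": 0,"ax": 0,"ay": 0,"az": 0,"gripper": 0},
    {"x": 0,"y": 0,"z": 0,"ax": 0,"ay": 0,"az": 0,"gripper": 0}
  ]
}}

```text
clock: 18.97
position: [0.4583, -0.2478, 0.1599]
ee_rot: [0.001, 1.0, -0.0, 0.0]
ft_force: [-0.5, 0.7, -0.8]
grip_width: 1.002
grasp_force: 0.0
```

Request:
{"op": "apply_moves", "data": {
  "rows": [
    {"x": 0,"y": 0,"z": 0,"ax": 0,"ay": 0,"az": 5,"gripper": 0},
    {"x": 0,"y": 0,"z": 0,"ax": 0,"ay": 0,"az": 6.5,"gripper": 0},
    {"x": 0,"y": 0,"z": 0,"ax": 0,"ay": 0,"az": 6.5,"gripper": 0},
    {"x": 0,"y": 0,"z": 0,"ax": 0,"ay": 0,"az": 6.5,"gripper": 0},
    {"x": 0,"y": 0,"z": 0,"ax": 0,"ay": 0,"az": 6.5,"gripper": 0}
  ]
}}

```text
clock: 19.38
position: [0.4601, -0.2434, 0.1595]
ee_rot: [0.268, 0.963, 0.0, -0.0]
ft_force: [-0.2, 0.5, -0.0]
grip_width: 1.001
grasp_force: 0.0
```

Request:
{"op": "apply_moves", "data": {
  "rows": [
    {"x": 0,"y": 0,"z": 0,"ax": 0,"ay": 0,"az": 6.5,"gripper": 0},
    {"x": 0,"y": 0,"z": 0,"ax": 0,"ay": 0,"az": 6.5,"gripper": 0},
    {"x": 0,"y": 0,"z": 0,"ax": 0,"ay": 0,"az": 6.5,"gripper": 0},
    {"x": 0,"y": 0,"z": 0,"ax": 0,"ay": 0,"az": 6.5,"gripper": 0},
    {"x": 0,"y": 0,"z": 0,"ax": 0,"ay": 0,"az": 5,"gripper": 0}
  ]
}}

```text
clock: 19.8
position: [0.4601, -0.2434, 0.1595]
ee_rot: [0.516, 0.857, 0.0, -0.0]
ft_force: [0.2, -0.2, -0.9]
grip_width: 0.999
grasp_force: 0.0
```

Request:
{"op": "apply_moves", "data": {
  "rows": [
    {"x": 0,"y": 0,"z": 0,"ax": 0,"ay": 0,"az": 0,"gripper": 0},
    {"x": 0,"y": 0,"z": 0,"ax": 0,"ay": 0,"az": 0,"gripper": 0}
  ]
}}

```text
clock: 19.97
position: [0.4599, -0.2439, 0.1595]
ee_rot: [0.512, 0.859, 0.0, -0.0]
ft_force: [0.8, -0.3, 0.3]
grip_width: 1.0
grasp_force: 0.0
```

```bash
python3 - <<'E'
from workcell import *
from h import *
o=get_obs(); p=o['position']; Rm=R.from_quat(o['ee_rot']).as_matrix(); print(o['clock'],p.round(4),'tool y angle',np.degrees(np.arctan2(Rm[1,1],Rm[0,1])).round(2),o['joint_pos'].round(2))
c=camera('wrist'); im=c['color']
q=proj(c,[[.459,-.245,.034]])[0]; print(q)
for lo in(80,120,150):
  print(lo,meas(c,q,.034,75,lo))
hsv=cv2.cvtColor(im,cv2.COLOR_RGB2HSV); m=((hsv[...,1]<60)&(hsv[...,2]>80)).astype(np.uint8)*255
b=blob(m,q,75); rc=cv2.minAreaRect((ray(c,b,.034)[:,:2]*1000).astype(np.float32)); print('tool-frame shift',(Rm.T@(np.r_[rc[0],0]-np.r_[p[:2]*1000,0])).round(1))
cv2.imwrite('pics/w8.png',im[:,:,::-1])
t=camera('top'); cv2.imwrite('pics/t8.png',cv2.resize(t['color'][130:230,140:340],None,fx=4,fy=4)[:,:,::-1])
E
```

```text
19.9667 [ 0.4599 -0.2439  0.1595] tool y angle 28.4 [-0.21  0.19  0.68  1.87 -0.13  1.13  1.01]
[320.94839348 195.75310008]
80 circ 460.2 -246.4 r41.1 | rect [ 459.  -245.9] [29.6 80.1] 27.4
120 circ 457.2 -272.8 r3.6 | rect [ 457.2 -272.8] [1.7 7.1] 27.5
150 circ 456.5 -271.6 r1.6 | rect [ 456.5 -271.6] [1.6 2.7] 27.4
tool-frame shift [-1.4 -1.8 -0. ]
```

View pics/w8.png

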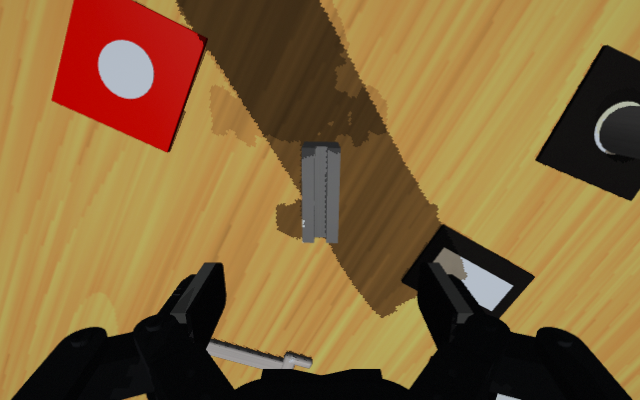

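View pics/t8.png

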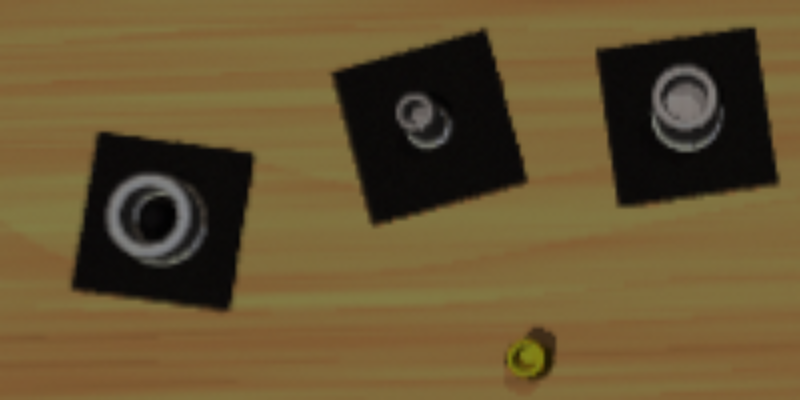

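The wrist view shows the clamp block at (321,192), aligned with the fingers to 1°. The collar, small socket and big socket all look well placed in the top crop. Descending on the clamp.

Request:
{"op": "apply_moves", "data": {
  "newtons": 60,
  "rows": [
    {"x": -1.4,"y": -1.8,"z": 25,"ax": 0,"ay": 0,"az": 1,"gripper": 0},
    {"x": 0,"y": 0,"z": 36,"ax": 0,"ay": 0,"az": 0,"gripper": 0},
    {"x": 0,"y": 0,"z": 36,"ax": 0,"ay": 0,"az": 0,"gripper": 0},
    {"x": 0,"y": 0,"z": 22,"ax": 0,"ay": 0,"az": 0,"gripper": 0},
    {"x": 0,"y": 0,"z": 10,"ax": 0,"ay": 0,"az": 0,"gripper": 0}
  ]
}}

```text
clock: 20.48
position: [0.4566, -0.2464, 0.0274]
ee_rot: [0.521, 0.854, -0.001, -0.002]
ft_force: [-0.3, 0.9, 0.0]
grip_width: 1.003
grasp_force: 0.0
```

Request:
{"op": "apply_moves", "data": {
  "rows": [
    {"x": 0,"y": 0,"z": 6,"ax": 0,"ay": 0,"az": 0,"gripper": 0},
    {"x": 0,"y": 0,"z": 4,"ax": 0,"ay": 0,"az": 0,"gripper": 0},
    {"x": 0,"y": 0,"z": 2,"ax": 0,"ay": 0,"az": 0,"gripper": 0},
    {"x": 0,"y": 0,"z": 0,"ax": 0,"ay": 0,"az": 0,"gripper": 0.2},
    {"x": 0,"y": 0,"z": 0,"ax": 0,"ay": 0,"az": 0,"gripper": 0.4}
  ]
}}

```text
clock: 20.9
position: [0.459, -0.2477, 0.0195]
ee_rot: [0.522, 0.853, 0.0, 0.001]
ft_force: [-0.5, 0.1, 0.5]
grip_width: 0.742
grasp_force: 0.0
```

Request:
{"op": "apply_moves", "data": {
  "rows": [
    {"x": 0,"y": 0,"z": 0,"ax": 0,"ay": 0,"az": 0,"gripper": 0.55},
    {"x": 0,"y": 0,"z": 0,"ax": 0,"ay": 0,"az": 0,"gripper": 0.65},
    {"x": 0,"y": 0,"z": 0,"ax": 0,"ay": 0,"az": 0,"gripper": 0.85},
    {"x": 0,"y": 0,"z": 0,"ax": 0,"ay": 0,"az": 0,"gripper": 0.85},
    {"x": 0,"y": 0,"z": 0,"ax": 0,"ay": 0,"az": 0,"gripper": 0.85}
  ]
}}

```text
clock: 21.32
position: [0.4589, -0.2476, 0.0192]
ee_rot: [0.522, 0.853, 0.0, 0.001]
ft_force: [0.1, 1.2, 6.7]
grip_width: 0.343
grasp_force: 60.3
```

Request:
{"op": "apply_moves", "data": {
  "rows": [
    {"x": 0,"y": 0,"z": 0,"ax": 0,"ay": 0,"az": 0,"gripper": 0.85},
    {"x": 0,"y": 0,"z": 0,"ax": 0,"ay": 0,"az": 0,"gripper": 0.85}
  ]
}}

```text
clock: 21.48
position: [0.4589, -0.2476, 0.0192]
ee_rot: [0.522, 0.853, 0.0, 0.001]
ft_force: [-0.4, 0.3, 6.5]
grip_width: 0.338
grasp_force: 60.3
```

Request:
{"op": "apply_moves", "data": {
  "rows": [
    {"x": 0,"y": 0,"z": -12,"ax": 0,"ay": 0,"az": 0,"gripper": 0.85},
    {"x": 0,"y": 0,"z": -30,"ax": 0,"ay": 0,"az": 0,"gripper": 0.85},
    {"x": 0,"y": 0,"z": -36,"ax": 0,"ay": 0,"az": -3,"gripper": 0.85},
    {"x": 0,"y": 0,"z": -12,"ax": 0,"ay": 0,"az": -6,"gripper": 0.85},
    {"x": 0,"y": 0,"z": 0,"ax": 0,"ay": 0,"az": -6.5,"gripper": 0.85}
  ]
}}

```text
clock: 21.9
position: [0.4599, -0.2485, 0.1126]
ee_rot: [0.4, 0.917, 0.0, 0.003]
ft_force: [0.7, 0.2, -2.8]
grip_width: 0.342
grasp_force: 60.0
```

Request:
{"op": "apply_moves", "data": {
  "rows": [
    {"x": 0,"y": 0,"z": 0,"ax": 0,"ay": 0,"az": -6.5,"gripper": 0.85},
    {"x": 0,"y": 0,"z": 0,"ax": 0,"ay": 0,"az": -6.5,"gripper": 0.85},
    {"x": 0,"y": 0,"z": 0,"ax": 0,"ay": 0,"az": -6.5,"gripper": 0.85},
    {"x": 0,"y": 0,"z": 0,"ax": 0,"ay": 0,"az": -6.5,"gripper": 0.85},
    {"x": 0,"y": 0,"z": 0,"ax": 0,"ay": 0,"az": -6.5,"gripper": 0.85}
  ]
}}

```text
clock: 22.32
position: [0.4578, -0.2475, 0.109]
ee_rot: [0.127, 0.992, -0.0, -0.0]
ft_force: [0.0, 1.2, -2.0]
grip_width: 0.339
grasp_force: 59.9
```

Request:
{"op": "apply_moves", "data": {
  "rows": [
    {"x": 0,"y": 0,"z": 0,"ax": 0,"ay": 0,"az": -6.5,"gripper": 0.85},
    {"x": 0,"y": 0,"z": 0,"ax": 0,"ay": 0,"az": -5,"gripper": 0.85},
    {"x": 0,"y": 0,"z": 0,"ax": 0,"ay": 0,"az": -2.2,"gripper": 0.85},
    {"x": -10,"y": -1,"z": 0,"ax": 0,"ay": 0,"az": 0,"gripper": 0.85},
    {"x": -25,"y": -1.4,"z": 0,"ax": 0,"ay": 0,"az": 0,"gripper": 0.85}
  ]
}}

```text
clock: 22.73
position: [0.4915, -0.2514, 0.109]
ee_rot: [0.012, 1.0, 0.0, -0.001]
ft_force: [1.7, -1.3, -2.3]
grip_width: 0.338
grasp_force: 59.9
```

Request:
{"op": "apply_moves", "data": {
  "rows": [
    {"x": -32,"y": -2,"z": 0,"ax": 0,"ay": 0,"az": 0,"gripper": 0.85},
    {"x": -32,"y": -2,"z": 0,"ax": 0,"ay": 0,"az": 0,"gripper": 0.85},
    {"x": -32,"y": -1,"z": 0,"ax": 0,"ay": 0,"az": 0,"gripper": 0.85},
    {"x": -24,"y": -1,"z": 0,"ax": 0,"ay": 0,"az": 0,"gripper": 0.85},
    {"x": -12,"y": -1,"z": 0,"ax": 0,"ay": 0,"az": 0,"gripper": 0.85}
  ]
}}

```text
clock: 23.15
position: [0.6284, -0.259, 0.1081]
ee_rot: [0.01, 1.0, 0.0, 0.0]
ft_force: [-0.1, 0.4, -2.6]
grip_width: 0.336
grasp_force: 59.9
```

Request:
{"op": "apply_moves", "data": {
  "rows": [
    {"x": -6,"y": 0,"z": 0,"ax": 0,"ay": 0,"az": 0,"gripper": 0.85},
    {"x": 0,"y": 0,"z": 0,"ax": 0,"ay": 0,"az": 0,"gripper": 0.85},
    {"x": 0,"y": 0,"z": 0,"ax": 0,"ay": 0,"az": 0,"gripper": 0.85},
    {"x": 0,"y": 0,"z": 0,"ax": 0,"ay": 0,"az": 0,"gripper": 0.85}
  ]
}}

```text
clock: 23.48
position: [0.6301, -0.2608, 0.1086]
ee_rot: [0.011, 1.0, 0.0, -0.0]
ft_force: [0.0, 0.1, -2.3]
grip_width: 0.336
grasp_force: 59.9
```

```bash
python3 - <<'E'
from workcell import *
from h import *
o=get_obs(); p=o['position']; Rm=R.from_quat(o['ee_rot']).as_matrix(); print(o['clock'],p.round(4),'tool y angle',np.degrees(np.arctan2(Rm[1,1],Rm[0,1])).round(2),o['grip_width'])
c=camera('wrist'); im=c['color']
B=p+np.array([[sx*.04+.0015,sy*.015,.034-.0192] for sx,sy in((1,1),(1,-1),(-1,-1),(-1,1))])@np.diag([1,1,1.]) if 0 else np.array([p+Rm@np.array([sx*.04+.0015,sy*.015,0])+[0,0,.0148] for sx,sy in((1,1),(1,-1),(-1,-1),(-1,1))])
q=proj(c,B); print('block top pred',q.round())
T=proj(c,[[.6304+sx*.042,-.2605+sy*.017,.005] for sx,sy in((1,1),(1,-1),(-1,-1),(-1,1))]); print('outline pred',T.round())
for Q,col in((q,(255,0,0)),(T,(0,255,0))): cv2.polylines(im,[Q.round().astype(np.int32)],True,col,1)
cv2.imwrite('pics/w9.png',im[:,:,::-1])
E
```

```text
23.4833 [ 0.6301 -0.2608  0.1086] tool y angle 88.74 0.33557818184187155
block top pred [[363. 202.]
 [281. 202.]
 [288. 374.]
 [356. 374.]]
outline pred [[345. 256.]
 [301. 257.]
 [297. 149.]
 [345. 148.]]
```

View pics/w9.png

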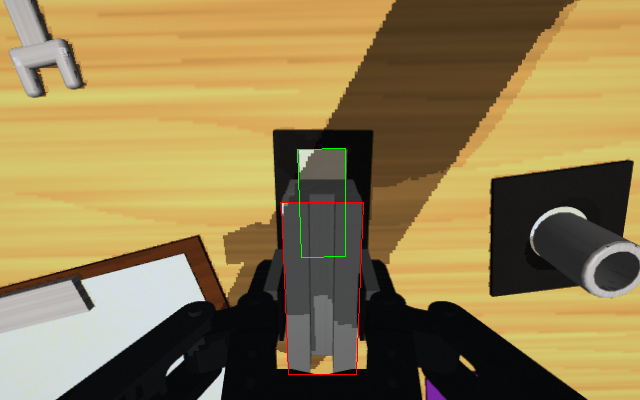

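The red overlay of the predicted block top matches the block, and the green one matches the pale outline (297–345, top edge at 149). The block needs about 1.8 mm forward, then down.

Request:
{"op": "apply_moves", "data": {
  "rows": [
    {"x": -1.8,"y": 0.3,"z": 15,"ax": 0,"ay": 0,"az": 0,"gripper": 0.85},
    {"x": 0,"y": 0,"z": 25,"ax": 0,"ay": 0,"az": 0,"gripper": 0.85},
    {"x": 0,"y": 0,"z": 20,"ax": 0,"ay": 0,"az": 0,"gripper": 0.85},
    {"x": 0,"y": 0,"z": 12,"ax": 0,"ay": 0,"az": 0,"gripper": 0.85},
    {"x": 0,"y": 0,"z": 6,"ax": 0,"ay": 0,"az": 0,"gripper": 0.85}
  ]
}}

```text
clock: 23.95
position: [0.6313, -0.2596, 0.0277]
ee_rot: [0.011, 1.0, 0.001, -0.002]
ft_force: [0.4, 0.7, -2.5]
grip_width: 0.34
grasp_force: 59.9
```

Request:
{"op": "apply_moves", "data": {
  "rows": [
    {"x": 0,"y": 0,"z": 3,"ax": 0,"ay": 0,"az": 0,"gripper": 0.85},
    {"x": 0,"y": 0,"z": 1,"ax": 0,"ay": 0,"az": 0,"gripper": 0.85},
    {"x": 0,"y": 0,"z": 0,"ax": 0,"ay": 0,"az": 0,"gripper": 0.85},
    {"x": 0,"y": 0,"z": 0,"ax": 0,"ay": 0,"az": 0,"gripper": 0.85}
  ]
}}

```text
clock: 24.28
position: [0.6335, -0.2605, 0.0276]
ee_rot: [0.01, 1.0, -0.0, 0.001]
ft_force: [-0.5, -0.3, -1.7]
grip_width: 0.336
grasp_force: 59.9
```

Request:
{"op": "apply_moves", "data": {
  "rows": [
    {"x": 1.5,"y": 0,"z": 1.5,"ax": 0,"ay": 0,"az": 0,"gripper": 0.85},
    {"x": 0,"y": 0,"z": 1.2,"ax": 0,"ay": 0,"az": 0,"gripper": 0.85},
    {"x": 0,"y": 0,"z": 0.5,"ax": 0,"ay": 0,"az": 0,"gripper": 0.85},
    {"x": 0,"y": 0,"z": 0,"ax": 0,"ay": 0,"az": 0,"gripper": 0.85},
    {"x": 0,"y": 0,"z": 0,"ax": 0,"ay": 0,"az": 0,"gripper": 0.85}
  ]
}}

```text
clock: 24.7
position: [0.6316, -0.2604, 0.0243]
ee_rot: [0.01, 1.0, -0.0, 0.0]
ft_force: [-2.9, 2.0, 5.1]
grip_width: 0.338
grasp_force: 60.9
```

Request:
{"op": "apply_moves", "data": {
  "rows": [
    {"x": 0,"y": 0,"z": 0,"ax": 0,"ay": 0,"az": 0,"gripper": 0.5},
    {"x": 0,"y": 0,"z": 0,"ax": 0,"ay": 0,"az": 0,"gripper": 0.3},
    {"x": 0,"y": 0,"z": 0,"ax": 0,"ay": 0,"az": 0,"gripper": 0},
    {"x": 0,"y": 0,"z": 0,"ax": 0,"ay": 0,"az": 0,"gripper": 0},
    {"x": 0,"y": 0,"z": -5,"ax": 0,"ay": 0,"az": 0,"gripper": 0}
  ]
}}

```text
clock: 25.12
position: [0.6308, -0.2599, 0.0274]
ee_rot: [0.01, 1.0, 0.0, -0.001]
ft_force: [-0.3, 0.3, 0.1]
grip_width: 0.995
grasp_force: 0.0
```

Request:
{"op": "apply_moves", "data": {
  "rows": [
    {"x": 0,"y": 0,"z": -25,"ax": 0,"ay": 0,"az": 0,"gripper": 0},
    {"x": 0,"y": 0,"z": -36,"ax": 0,"ay": 0,"az": 0,"gripper": 0},
    {"x": 0,"y": 0,"z": -36,"ax": 0,"ay": 0,"az": 0,"gripper": 0},
    {"x": 0,"y": 10,"z": -36,"ax": 0,"ay": 0,"az": 0,"gripper": 0},
    {"x": 0,"y": 25,"z": -25,"ax": 0,"ay": 0,"az": 0,"gripper": 0}
  ]
}}

```text
clock: 25.53
position: [0.6315, -0.2296, 0.1906]
ee_rot: [0.013, 1.0, -0.002, 0.002]
ft_force: [0.4, 0.0, 0.6]
grip_width: 0.998
grasp_force: 0.0
```

Request:
{"op": "apply_moves", "data": {
  "rows": [
    {"x": 0,"y": 35,"z": -15,"ax": 0,"ay": 0,"az": 0,"gripper": 0},
    {"x": 0,"y": 35,"z": -15,"ax": 0,"ay": 0,"az": 0,"gripper": 0},
    {"x": 0,"y": 35,"z": 0,"ax": 0,"ay": 0,"az": 0,"gripper": 0},
    {"x": 0,"y": 35,"z": 0,"ax": 0,"ay": 0,"az": 0,"gripper": 0},
    {"x": 0,"y": 20,"z": 0,"ax": 0,"ay": 0,"az": 0,"gripper": 0}
  ]
}}

```text
clock: 25.95
position: [0.6357, -0.0602, 0.217]
ee_rot: [0.008, 1.0, 0.001, 0.0]
ft_force: [1.1, -0.1, -0.8]
grip_width: 1.0
grasp_force: 0.0
```

Request:
{"op": "apply_moves", "data": {
  "rows": [
    {"x": 0,"y": 8,"z": 0,"ax": 0,"ay": 0,"az": 0,"gripper": 0},
    {"x": 0,"y": 0,"z": 0,"ax": 0,"ay": 0,"az": 0,"gripper": 0},
    {"x": 0,"y": 0,"z": 0,"ax": 0,"ay": 0,"az": 0,"gripper": 0}
  ]
}}

```text
clock: 26.2
position: [0.6355, -0.0584, 0.2166]
ee_rot: [0.011, 1.0, -0.0, 0.0]
ft_force: [0.4, 0.1, 1.3]
grip_width: 0.998
grasp_force: 0.0
```

```bash
python3 - <<'E'
from workcell import *
from h import *
o=get_obs(); print(o['clock'],o['position'].round(4))
c=camera('wrist'); cv2.imwrite('pics/w10.png',c['color'][:,:,::-1])
for n,P,w,lo in(('big',(.6569,-.0804,.06),40,120),('small',(.655,.0808,.05),24,120),('clamp',(.6304,-.2605,.039),75,120),('collar',(.6001,.2484,.03),45,120)):
    q=proj(c,P)[0]; print(n,P,q.round())
    for l in(100,150):
        try: print('  ',meas(c,q,P[2],w,l))
        except Exception as e: print('  -')
E
```

```text
26.2 [ 0.6355 -0.0584  0.2166]
big (0.6569, -0.0804, 0.06) [298. 209.]
   circ 658.0 -81.6 r17.8 | rect [657.7 -81.2] [33.8 33.7] 42.1
   circ 631.0 -90.4 r4.0 | rect [630.8 -90.7] [0.8 7.9] 52.8
small (0.655, 0.0808, 0.05) [471. 200.]
   circ 655.2 79.6 r11.3 | rect [655.5  79.6] [21.1 21.4] 5.9
   circ 655.2 80.0 r10.5 | rect [655.3  80.3] [20.3 19.7] 88.8
clamp (0.6304, -0.2605, 0.039) [109. 179.]
   circ 629.2 -252.5 r40.5 | rect [ 629.3 -252.2] [13.9 80.2] 88.6
   circ 629.3 -251.6 r40.4 | rect [ 629.3 -252.1] [12.8 80.2] 88.6
collar (0.6001, 0.2484, 0.03) [646. 134.]
   circ 602.2 241.2 r24.6 | rect [604.6 232.3] [49.2 20.3] 15.0
   circ 601.7 242.0 r23.9 | rect [604.2 232.6] [47.7 19.4] 15.0
```

View pics/w10.png

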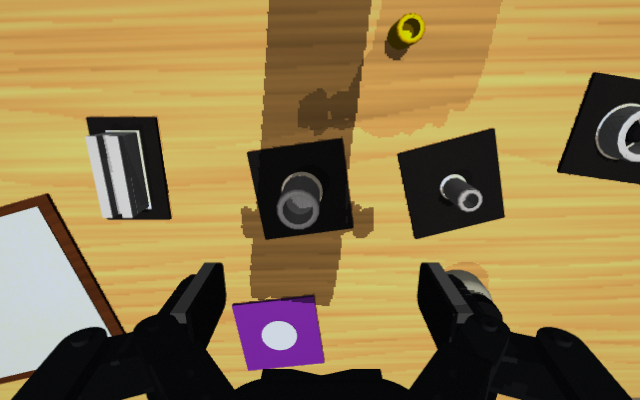

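The wrist view shows all four parts upright on their outlines: clamp at (125,170), big socket (298,200), small socket (463,195) and collar (620,130). Each is within about 1 mm, and the jar and wrench haven't been touched. Handing in.

```bash
python3 -c "
from workcell import *
print(hand_in())"
```

```text
the job is handed in; nothing more can be done
None
```

The job is handed in at about 26 s on the robot clock: all four parts stand on their own tiles, the sockets and clamp block measured within about 1.5 mm of centre. The collar is flat over its peg, but it was partly out of frame in the last picture, so its roughly 1 mm figure dates from just before release. I never moved the arm onto the jar or the wrench.

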